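# Stopper the scenery pots and put them away in a row

## Robot

A 6-joint arm with a two-finger parallel gripper is mounted at the origin on the work surface; the furniture and walls round the work are solid. World frame = base frame: x ahead of the robot, y to its left, z up, the work surface at z = 0. Lengths are in m, angles in rad, forces in N, time in s.
With the tool pointing down it reaches from about 0.3 to 0.875 m from the base axis. Payload 6.4 kg.
Tool frame: the origin (TCP) lies at the very end of the fingers, on their centre line; the grasp point (between the pads) lies 19 mm behind it; z points along the fingers, y is the line along which they close (so a half turn about z gives the same grasp; the last joint's range is limited). The gripper opens to 88 mm and grips with 3 to 60 N. Pads are 18 mm wide; open, the fingers measure 123 mm over their backs; the gripper's body (75 mm by 187 mm) begins 45 mm behind the grasp point.
Start: joints at [-1.427, 0.181, 1.607, -0, 1.354, -0.206], TCP at [0.197, -0.54, 0.239] pointing down, gripper open.
Joint ranges: [-2.99, 2.99], [-0.89, 2.07], [0.3, 2.58], [-1.14, 4.28], [0, 2.63], [-3.12, 3.12]. Speed limits (rad/s): [2.57, 2.57, 3.01, 3.14, 3.14, 3.14].

## Interface

Orientations are given as a unit quaternion [w, x, y, z].
In Python, from bench import r gives the robot as it stands.
- The arm moves only by the tool apply_moves, never from a script. Its argument "steps" is a list of rows, each a list of 4 numbers: the shift along the tool's x, y, z in mm, then the turn about the tool's z in degrees. In form: [[x, y, z, roll], ...]. A call has 1 to 8 rows; each row shifts and turns the commanded pose from where the row before left it, along the tool's axes as they then stand; what a row does not reach is not made up. A row lasts 1/12 s, in which the tool goes at most 41.7 mm and 7.16 degrees, less where a joint would pass 70% of its speed; a pose out of reach is approached as far as the arm can. A call is refused whole if a number of a shift passes 41.7 or a number of a turn 7.16, either way. A call with a gripper value outside its range is refused whole. "gripper" is the opening, from 0 (shut) to 1 (fully open), set as the call begins (left out, the last holds). The fingers move at their own pace and stop on an object; "squeeze" is the grip in N (left out, the last holds). Time passes only in rows, so rows that do not move let the fingers close. It gives the time, the measured TCP pose, the force, the opening and the grip force at its end, in the units of the state.
- r.state(): the state, without advancing time (a new reading comes with each control period).
- r.grab_frame(name): name is "side" or "top" or "wrist"; returns a dict with "image" (384x512x3 uint8, red, green, blue), "depth" (384x512 float32, m along the optical axis (not along the pixel's ray), 0 where there is no reading), "fx", "fy", "cx", "cy" (pixels), "origin" and "attitude" of the camera in the world; the wrist camera has in their place "hand_eye" (4x4, takes a point from camera to tool coordinates, whose origin is the TCP and whose axes are the flange's). Camera axes: x right, y down, z forward; pixel columns grow to the right and rows downward; lengths in m; the calibration is good to about 2 mm. A picture is of the moment at which its call begins: read the wrist's pose just before it.
- r.sign_off(): hands the job in; it is judged then, once.
The state is a dict: "time_s": time; "joint_pos": joint angles; "joint_vel": joint speeds; "joint_torque": joint torques, N m; "ee_pos": TCP position; "eef_rot": TCP orientation; "contact_force": force on the tool from outside, world axes, zero at the start; "ft_torque": the same for the moment, N m; "gripper_width": finger opening in m; "finger_force": force on a finger pad.
Only numpy, scipy, OpenCV 4.12 (cv2) and the standard library are available. Lean on these libraries where they do the work, as an engineer would, in place of code of your own. Each camera call takes 0.05 s, during which the arm holds its last target. There are 200 camera calls.

## Task

Put the empty scenery pots away on the low shelf board: stand every pot upright on it in one straight row centred on the dark inlaid line, side by side with about 10 mm (never more than 20 mm) between neighbours, and close each pot with a tapered stopper, set squarely and fully home in its mouth. Pots and stoppers are interchangeable and the work may be done in any order; a stopper may be left over. Do not shift the glue bottle, the tree or the wagon.

Things in the scene. Friction and masses are not known exactly. Their poses are not given: they have to be found in the camera images.
- shelf_board: low fixed plywood shelf board (sizes in mm), 120 (its x) by 270 (its y) by 10 thick, with a 10 mm wide wooden rail along its far (+x) long edge whose top is 22 above the baseboard; origin at the centre of its underside; its place and yaw vary
- row_line (a point): centre of the board's upper face (10 mm above the board's origin), axes as the board's; the thin dark inlaid line runs through it along y, 250 mm long, and marks the middle of the row
- pot_a: one of three or four like loose round aluminium pots (sizes in mm), 50 across, 60 high, 0.15 kg, upright; origin: centre of its underside, z up its axis. Grip across the body. Open mouth is a cone: 43 across at the rim, narrowing to 24 across 23 below the rim. Any stopper fits any pot
- pot_b: one of three or four like loose round aluminium pots (sizes in mm), 50 across, 60 high, 0.15 kg, upright; origin: centre of its underside, z up its axis. Grip across the body. Open mouth is a cone: 43 across at the rim, narrowing to 24 across 23 below the rim. Any stopper fits any pot
- pot_c: one of three or four like loose round aluminium pots (sizes in mm), 50 across, 60 high, 0.15 kg, upright; origin: centre of its underside, z up its axis. Grip across the body. Open mouth is a cone: 43 across at the rim, narrowing to 24 across 23 below the rim. Any stopper fits any pot
- pot_d: one of three or four like loose round aluminium pots (sizes in mm), 50 across, 60 high, 0.15 kg, upright; origin: centre of its underside, z up its axis. Grip across the body. Open mouth is a cone: 43 across at the rim, narrowing to 24 across 23 below the rim. Any stopper fits any pot
- stopper_a: one of four like loose stoppers (mm), 0.03 kg, 52 high, standing on its small end; origin: centre of the small end, z up its axis. Cork cone 24 across at the bottom to 44 at 24 height, wooden disc 47 across to 28.5, then a knob 22 across to 52: grip the knob, above the disc. Home in a pot (the taper centres it): origin 37 above the pot's origin on its axis, disc 1.5 above the rim, top 89 above the pot's underside
- stopper_b: one of four like loose stoppers (mm), 0.03 kg, 52 high, standing on its small end; origin: centre of the small end, z up its axis. Cork cone 24 across at the bottom to 44 at 24 height, wooden disc 47 across to 28.5, then a knob 22 across to 52: grip the knob, above the disc. Home in a pot (the taper centres it): origin 37 above the pot's origin on its axis, disc 1.5 above the rim, top 89 above the pot's underside
- stopper_c: one of four like loose stoppers (mm), 0.03 kg, 52 high, standing on its small end; origin: centre of the small end, z up its axis. Cork cone 24 across at the bottom to 44 at 24 height, wooden disc 47 across to 28.5, then a knob 22 across to 52: grip the knob, above the disc. Home in a pot (the taper centres it): origin 37 above the pot's origin on its axis, disc 1.5 above the rim, top 89 above the pot's underside
- stopper_d: one of four like loose stoppers (mm), 0.03 kg, 52 high, standing on its small end; origin: centre of the small end, z up its axis. Cork cone 24 across at the bottom to 44 at 24 height, wooden disc 47 across to 28.5, then a knob 22 across to 52: grip the knob, above the disc. Home in a pot (the taper centres it): origin 37 above the pot's origin on its axis, disc 1.5 above the rim, top 89 above the pot's underside
- glue_bottle: bystander: white glue bottle with a pointed red cap, 34x52x126 mm, origin under its centre; leave it alone
- tree: bystander: model tree, 40x46x63 mm, origin under its centre; leave it alone
- coal_wagon: bystander: grey open model wagon, 29x108x27 mm, origin under its centre; leave it alone
Not all that is in view belongs to the job. Leave any green, pink or turquoise look-alike of the stopper_d alone.

How it is judged:
By the outcome, as a careful person would: the job done as asked, in the order asked, and still so for the second after the job is handed in, with the robot touching nothing.
Of pot_a, pot_b, pot_c, pot_d only 3 to 4 are there at a start; the rules pass over those that are not, and their reading is None.
At some moment in a run one of pot_a, pot_b, pot_c, pot_d may be knocked a few centimetres aside while the robot is not near it.
It also fails if it takes over 210 s, if anything falls off the work surface, if the arm or the gripper's body presses on something with over 40 N, if the wrist force passes 120 N, or if a joint passes its speed limit or range.

## Working session

There is one attempt and no reset: what is moved stays moved. The work goes in short steps, Python scripts to look and compute and a tool call to move; the robot and the scene stay as the last step left them, time stands still between calls to the robot, and variables do not carry over. Pictures are saved under pics/ and viewed, at most 14 in all, crops included, and the job is handed in when it is done.

Besides the shell and the picture viewer there is one more tool, called after ">>>" as name([rows], argument=value, ...), one row to a line, values as JSON. apply_moves: Moves the arm, as the interface text tells. Its arguments: {"type":"object","properties":{"steps":{"type":"array"},"gripper":{"type":"number"},"squeeze":{"type":"number"}},"required":["steps"]}

```bash
ls; mkdir -p pics
cat > h.py <<'E'
import numpy as np, cv2
from bench import r
def grab(n):
    s=r.state(); f=r.grab_frame(n); return s,f
def save(n,f): cv2.imwrite(f'pics/{n}.png',f['image'][:,:,::-1])
E
python3 - <<'E'
from h import *
for n in('top','side'):
    s,f=grab(n); save(n+'0',f); np.savez(n+'0.npz',**f)
    print({k:(v if k not in('image','depth') else v.shape) for k,v in f.items()})
print(s)
E
```

```text
pics
{'image': (384, 512, 3), 'depth': (384, 512), 'fx': 371.59280316011836, 'fy': 371.59280316011836, 'cx': 263.6029762947536, 'cy': 191.47029310612675, 'origin': array([ 0.417067  , -0.17199979,  0.9612911 ]), 'attitude': array([ 0.06949814, -0.6963116 ,  0.71145637, -0.06442039])}
{'image': (384, 512, 3), 'depth': (384, 512), 'fx': 467.37366686564076, 'fy': 467.37366686564076, 'cx': 249.0953797243217, 'cy': 193.11383426236293, 'origin': array([0.61006682, 1.07672209, 0.55535935]), 'attitude': array([ 0.00105335,  0.00672848,  0.83016827, -0.55747131])}
{'time_s': 0.05, 'joint_pos': array([-1.42731454e+00,  1.81553969e-01,  1.60796187e+00, -2.48435120e-05,
        1.35378887e+00, -2.06295681e-01]), 'joint_vel': array([-0.00121709, -0.00027755, -0.00125779,  0.00091478,  0.00010834,
       -0.00038847]), 'joint_torque': array([-2.97715378e-04, -4.35194886e+01, -3.43035328e+01,  7.04542967e-02,
        3.40538041e-02, -4.96871075e-05]), 'ee_pos': array([ 0.19698217, -0.53965714,  0.23782516]), 'eef_rot': array([-8.55984401e-04,  9.84745077e-01,  1.74001152e-01,  1.47585904e-05]), 'contact_force': array([0.6849266 , 1.13344983, 0.40759393]), 'ft_torque': array([-0.01675521, -0.0045101 , -0.01003096]), 'finger_force': 0.0, 'gripper_width': 0.08816541551872285}
```

View pics/top0.png

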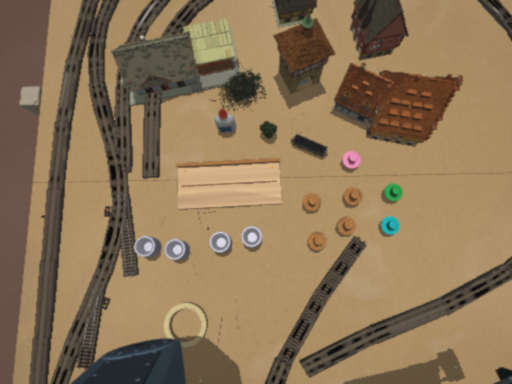

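View pics/side0.png

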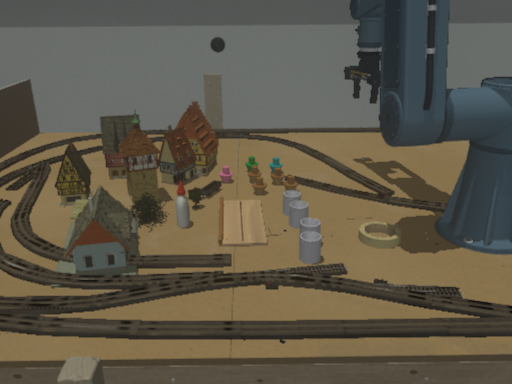

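Top view: four pots at about (146,246), (176,249), (220,242), (251,237). Four orange stoppers at (312,202), (353,196), (346,226), (317,241). The board is around (230,185), with its rail on the upper (+x) side. Next I measure.

```bash
cat >> h.py <<'E'
from scipy.spatial.transform import Rotation as R
def rot(f): q=f['attitude']; return R.from_quat([q[1],q[2],q[3],q[0]]).as_matrix()
def ray(f,u,v,z):
    d=rot(f)@np.array([(u-f['cx'])/f['fx'],(v-f['cy'])/f['fy'],1.]); o=f['origin']
    return o+d*(z-o[2])/d[2]
def cloud(f):
    v,u=np.mgrid[:384,:512]; D=f['depth']
    P=np.stack([(u-f['cx'])/f['fx']*D,(v-f['cy'])/f['fy']*D,D],-1)
    return P@rot(f).T+f['origin']
def blobs(mask,amin=40):
    n,l,st,c=cv2.connectedComponentsWithStats(mask.astype(np.uint8))
    return [(c[i],st[i],l==i) for i in range(1,n) if st[i,4]>=amin]
def things(f):
    hsv=cv2.cvtColor(f['image'],cv2.COLOR_RGB2HSV).astype(int); H,S,V=hsv[...,0],hsv[...,1],hsv[...,2]
    P=cloud(f); Z=P[...,2]
    roi=np.zeros(Z.shape,bool); roi[150:290,130:405]=1
    out=[]
    for name,m in(('pot',roi&(S<75)&(H>100)&(V>60)),('stop',roi&(H<16)&(S>115)&(V>90))):
        m=cv2.morphologyEx(m.astype(np.uint8),cv2.MORPH_OPEN,np.ones((3,3)))
        for c,st,l in blobs(m):
            cn=max(cv2.findContours(l.astype(np.uint8),cv2.RETR_EXTERNAL,cv2.CHAIN_APPROX_NONE)[0],key=len)
            (u,v),rad=cv2.minEnclosingCircle(cn); out.append((name,c,(u,v),rad,st[4],Z[l],P[l]))
    return out
E
python3 - <<'E'
from h import *
f=dict(np.load('top0.npz'))
for n,c,e,rad,a,Z,P in things(f):
    k=Z>np.percentile(Z,90)-.006; zz=np.median(Z[k])
    print(n,c.round(1),np.round(e,1),round(rad,1),a,'z',np.percentile(Z,[2,50,98]).round(3),'top xy',P[k][:,:2].mean(0).round(4),'mid',((P[k].min(0)+P[k].max(0))/2)[:2].round(4),np.ptp(P[k],axis=0)[:2].round(3))
P=cloud(f);Z=P[...,2]
print('table z',[P[v,u].round(3) for u,v in((200,280),(300,260),(290,150))])
hsv=cv2.cvtColor(f['image'],cv2.COLOR_RGB2HSV)
for u,v in((146,246),(152,246),(312,202),(230,175),(230,184),(230,162),(200,280)): print(u,v,hsv[v,u],Z[v,u].round(4))
m=np.zeros(Z.shape,np.uint8); m[150:215,170:290]=(Z[150:215,170:290]>.005)
for c,st,l in blobs(m,500):
    cn=max(cv2.findContours(l.astype(np.uint8),cv2.RETR_EXTERNAL,cv2.CHAIN_APPROX_NONE)[0],key=len)
    b=cv2.boxPoints(cv2.minAreaRect(cn)); print(st,[ray(f,*p,.010).round(4) for p in b],b.round(1))
im=cv2.resize(f['image'][145:265,130:410],None,fx=2.8,fy=2.8,interpolation=cv2.INTER_CUBIC); cv2.imwrite('pics/crop1.png',im[:,:,::-1])
E
```

```text
pot [251.4 236.6] [251.5 236.5] 10.5 327 z [0.028 0.051 0.063] top xy [ 0.4789 -0.1358] mid [ 0.4603 -0.1424] [0.086 0.059]
pot [220.1 242. ] [220.4 241.9] 10.9 349 z [0.028 0.05  0.063] top xy [ 0.4676 -0.0614] mid [ 0.4549 -0.1037] [0.076 0.137]
pot [146.7 246.4] [146.8 246.1] 12.8 422 z [0.018 0.048 0.062] top xy [0.4634 0.1238] mid [0.4629 0.1229] [0.048 0.048]
pot [176.3 249.3] [176.5 249.5] 12.0 399 z [0.02  0.049 0.062] top xy [0.454 0.05 ] mid [0.4543 0.0492] [0.048 0.048]
stop [227.2 162.4] [228.  162.5] 50.1 372 z [0.016 0.022 0.026] top xy [ 0.6765 -0.075 ] mid [ 0.5507 -0.0756] [0.267 0.262]
stop [352.5 195.7] [352.5 195.9] 9.0 239 z [0.026 0.03  0.055] top xy [ 0.5772 -0.3886] mid [ 0.5037 -0.2868] [0.173 0.23 ]
stop [311.4 201.6] [311.4 201.7] 9.0 251 z [0.026 0.03  0.055] top xy [ 0.5649 -0.286 ] mid [ 0.4974 -0.2345] [0.161 0.125]
stop [346.  225.5] [346.  225.7] 9.2 254 z [0.026 0.03  0.055] top xy [ 0.5036 -0.3684] mid [ 0.4666 -0.2769] [0.099 0.21 ]
stop [316.7 240.7] [317.  240.9] 9.3 268 z [0.026 0.03  0.055] top xy [ 0.4665 -0.291 ] mid [ 0.4479 -0.2392] [0.062 0.134]
table z [array([ 0.417, -0.172,  0.961]), array([ 0.422, -0.256,  0.002]), array([ 0.713, -0.24 ,  0.001])]
146 246 [123  13 217] 0.0271
152 246 [123  17 182] 0.0409
312 202 [ 14 149 178] 0.0536
230 175 [ 16  94 208] 0.0099
230 184 [ 15 100 183] 0.0127
230 162 [ 14 146 166] 0.0222
200 280 [ 18 105 173] 0.9613
[ 177  158  105   51 4738] [array([0.6822, 0.0647, 0.01  ]), array([ 0.691 , -0.2096,  0.01  ]), array([ 0.5658, -0.2125,  0.01  ]), array([0.5573, 0.0553, 0.01  ])] [[175.6 162.9]
 [278.9 157.4]
 [281.4 204. ]
 [178.1 209.5]]
```

View pics/crop1.png

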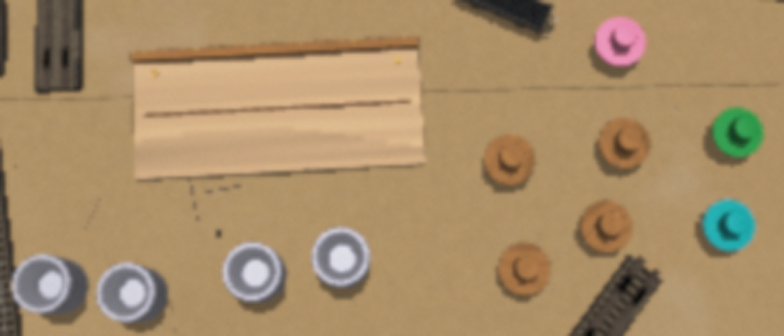

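```bash
cat >> h.py <<'E'
def measure(f):
    o=[]
    for n,c,e,rad,a,Z,P in things(f):
        k=(Z<.1)&((Z>.055) if n=='pot' else (Z>.045)&(Z<.058))
        if k.sum()<8: continue
        q=P[k][:,:2]; 
        if n=='pot':
            A=np.c_[2*q,np.ones(len(q))]; s=np.linalg.lstsq(A,(q**2).sum(1),rcond=None)[0]; c2=s[:2]; ex=round(float(np.sqrt(s[2]+c2@c2)),4)
        else: c2=(q.min(0)+q.max(0))/2; ex=np.ptp(q,axis=0).round(3)
        o.append((n,c2.round(4),q.mean(0).round(4),ex,int(k.sum())))
    return o
E
python3 - <<'E'
from h import *
f=dict(np.load('top0.npz'))
for o in measure(f): print(*o)
for n,c,e,rad,a,Z,P in things(f): print(n,'ray disc/rim',ray(f,*e,.06 if n=='pot' else .0285).round(4))
# dark line
g=cv2.cvtColor(f['image'],cv2.COLOR_RGB2GRAY).astype(float)
uu=np.arange(186,274); vv=[]
for u in uu:
    v0=186.1-(u-181.8)*5/94.6; v=np.arange(int(v0)-4,int(v0)+6); w=np.clip(np.median(g[v,u])-8-g[v,u],0,None); vv.append((w@v)/w.sum() if w.sum()>0 else np.nan)
vv=np.array(vv); k=~np.isnan(vv); p=np.polyfit(uu[k],vv[k],1); k&=abs(np.polyval(p,uu)-vv)<1; p=np.polyfit(uu[k],vv[k],1)
print(p,k.sum(),np.std(vv[k]-np.polyval(p,uu[k])))
for u in (180,278):
    prof=[g[int(round(np.polyval(p,x))),x] for x in range(u-7,u+8)]; print(u-7,np.round(prof))
a,b=[ray(f,u,np.polyval(p,u),.01) for u in(182,276)]; print(a,b,np.degrees(np.arctan2(*(a-b)[1::-1])),np.linalg.norm(a-b))
P=cloud(f);Z=P[...,2]
roi=np.zeros(Z.shape,bool);roi[150:215,170:290]=1
q=P[roi&(Z>.017)&(Z<.03)]; print('rail',q.mean(0),q.min(0),q.max(0))
q=P[roi&(Z>.0055)&(Z<.03)][:,:2]; print('board',cv2.minAreaRect((q*1000).astype(np.float32)))
E
```

```text
pot [ 0.4807 -0.1351] [ 0.4799 -0.1353] 0.0217 130
pot [ 0.4696 -0.0587] [ 0.4691 -0.0588] 0.0218 131
pot [0.463  0.1223] [0.4634 0.1238] 0.022 143
pot [0.4544 0.0494] [0.454  0.0502] 0.022 132
stop [ 0.5801 -0.392 ] [ 0.5799 -0.3921] [0.021 0.019] 61
stop [ 0.5676 -0.2872] [ 0.5674 -0.2877] [0.02  0.019] 61
stop [ 0.5061 -0.3714] [ 0.505  -0.3714] [0.02  0.021] 62
stop [ 0.4689 -0.2966] [ 0.4687 -0.2964] [0.02 0.02] 66
pot ray disc/rim [ 0.4801 -0.1358  0.06  ]
pot ray disc/rim [ 0.4688 -0.0607  0.06  ]
pot ray disc/rim [0.4626 0.1168 0.06  ]
pot ray disc/rim [0.4529 0.0449 0.06  ]
stop ray disc/rim [ 0.6749 -0.0763  0.0285]
stop ray disc/rim [ 0.5797 -0.3932  0.0285]
stop ray disc/rim [ 0.5669 -0.2879  0.0285]
stop ray disc/rim [ 0.5043 -0.372   0.0285]
stop ray disc/rim [ 0.4681 -0.2974  0.0285]
[-5.20634022e-02  1.95228111e+02] 88 0.11942024085908201
173 [151. 150. 149. 144. 141. 168. 179. 175. 157. 137. 130. 132. 139. 142.
 140.]
271 [142. 136. 132. 132. 139. 158. 183. 191. 186. 160. 150. 151. 151. 150.
 150.]
[0.61980466 0.04639802 0.01      ] [ 0.62734511 -0.20010281  0.01      ] 91.75212863165777 0.24661613793688952
rail [ 0.67773512 -0.07409625  0.02198026] [ 0.66936606 -0.20659998  0.01718629] [0.68700147 0.05781858 0.0278124 ]
board ((626.40625, -77.72811889648438), (150.7514190673828, 295.5105285644531), 3.530383586883545)
```

>>> apply_moves([
  [0, 0, 0, -7.1],
  [0, 0, 0, -7.1],
  [0, 0, 0, -7.1],
  [0, 0, 0, -7.1],
  [0, 0, 0, -7.1],
  [0, 0, 0, -7.1],
  [0, 0, 0, -7.1],
  [0, 0, 0, -7.1],
], gripper=1, squeeze=25)

```text
time_s: 0.77
ee_pos: [0.197, -0.5398, 0.2382]
eef_rot: [-0.0, 0.782, 0.624, 0.0]
contact_force: [0.1, -0.3, 0.3]
gripper_width: 0.088
finger_force: 0.0
```

>>> apply_moves([
  [0, 0, 0, -7.1],
  [0, 0, 0, -7.1],
  [0, 0, 0, -0.7],
  [0, 0, 0, 0],
])

```text
time_s: 1.1
ee_pos: [0.1971, -0.54, 0.2383]
eef_rot: [-0.0, 0.697, 0.717, 0.0]
contact_force: [-0.5, 0.3, -0.9]
gripper_width: 0.0882
finger_force: 0.0
```

```bash
cat >> h.py <<'E'
YAW=91.75
C=np.array([.6234,-.0762])
def slot(s): a=np.radians(1.75); return C+s*np.array([-np.sin(a),np.cos(a)])
def go(x,y,z=None,p=None,q=None):
    "needed shift in tool axes, mm, and roll in deg"
    if p is None: s=r.state(); p,q=s['ee_pos'],s['eef_rot']
    M=R.from_quat([q[1],q[2],q[3],q[0]]).as_matrix()
    d=M.T@(np.array([x,y,p[2] if z is None else z])-p)*1000
    yaw=np.degrees(np.arctan2(M[1,0],M[0,0]))
    print('pos',np.round(p,4),'yaw',yaw.round(2),'tilt',M[2,2].round(5),'-> shift',d.round(1),'roll',(yaw-YAW).round(2))
E
python3 - <<'E'
from h import *
go(.4803,-.1353,.15); print(r.state()['joint_pos'].round(2))
E
```

```text
pos [ 0.1971 -0.54    0.2383] yaw 91.59 tilt -1.0 -> shift [396.6 294.3  88.6] roll -0.16
[-1.43  0.18  1.61  0.    1.35 -1.45]
```

>>> apply_moves([
  [28.3, 21, 0, 0],
  [28.3, 21, 0, 0],
  [28.3, 21, 0, 0],
  [28.3, 21, 0, 0],
  [28.3, 21, 0, 0],
  [28.3, 21, 0, 0],
  [28.3, 21, 0, 0],
  [28.3, 21, 0, 0],
])

```text
time_s: 1.77
ee_pos: [0.3587, -0.3072, 0.2387]
eef_rot: [0.0, 0.698, 0.716, 0.0]
contact_force: [1.6, 0.3, 0.5]
gripper_width: 0.0881
finger_force: 0.0
```

>>> apply_moves([
  [28.3, 21, 0, 0],
  [28.3, 21, 0, 0],
  [28.3, 21, 0, 0],
  [28.3, 21, 0, 0],
  [28.3, 21, 20, 0],
  [28.7, 21.3, 20, -0.2],
  [0, 0, 0, 0],
  [0, 0, 0, 0],
])

```text
time_s: 2.43
ee_pos: [0.4789, -0.1328, 0.1973]
eef_rot: [-0.001, 0.695, 0.719, -0.0]
contact_force: [-0.3, -0.5, -0.4]
gripper_width: 0.0881
finger_force: 0.0
```

Run:
```python
from h import *
go(.4803,-.1353,.15)
s,f=grab('wrist'); save('w1',f); np.savez('w1.npz',**f,p=s['ee_pos'],q=s['eef_rot']); print(f['hand_eye'])
s,f=grab('top'); save('top1',f)
for o in measure(f): print(*o)
```

```text
pos [ 0.4789 -0.1328  0.1973] yaw 91.99 tilt -1.0 -> shift [-2.7  1.4 47.3] roll 0.24
[[-9.53857964e-06 -9.46384216e-01 -3.23043209e-01  8.41836935e-02]
 [ 9.99999987e-01  4.24309572e-05 -1.53832572e-04 -8.91551753e-04]
 [ 1.59291750e-04 -3.23043207e-01  9.46384204e-01 -1.45400554e-01]
 [ 0.00000000e+00  0.00000000e+00  0.00000000e+00  1.00000000e+00]]
pot [0.4639 0.1248] [0.4725 0.1382] 0.0198 51
pot [ 0.4684 -0.0576] [ 0.4571 -0.0472] 0.0206 51
pot [0.4531 0.0477] [0.444  0.0356] 0.0204 49
stop [ 0.58   -0.3923] [ 0.5798 -0.392 ] [0.02  0.019] 62
stop [ 0.5676 -0.287 ] [ 0.5672 -0.2874] [0.02  0.019] 64
stop [ 0.5051 -0.372 ] [ 0.5048 -0.3714] [0.022 0.02 ] 64
stop [ 0.4688 -0.2968] [ 0.4686 -0.2964] [0.02 0.02] 66
```

View pics/w1.png

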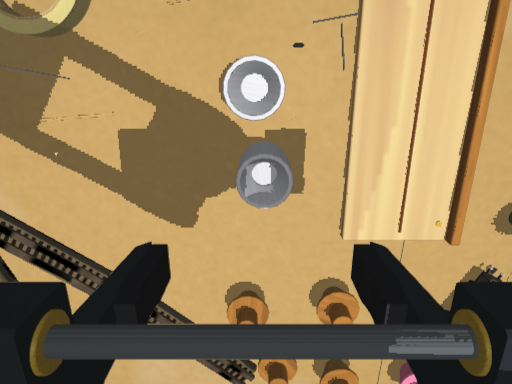

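Wrist view: the next pot's rim is at about (254,88) and the target pot's mouth is near (264,165). The fingertips show near row 245. I compute both rims from the wrist depth and compare them with the top view.

```bash
cat >> h.py <<'E'
def wcloud(f,p,q):
    v,u=np.mgrid[:384,:512]; D=f['depth']
    P=np.stack([(u-f['cx'])/f['fx']*D,(v-f['cy'])/f['fy']*D,D],-1); H=f['hand_eye']
    M=R.from_quat([q[1],q[2],q[3],q[0]]).as_matrix()
    P=(P@H[:3,:3].T+H[:3,3])@M.T+p; P[D==0]=9; return P
def circ(q):
    A=np.c_[2*q,np.ones(len(q))]; s=np.linalg.lstsq(A,(q**2).sum(1),rcond=None)[0]; return s[:2],np.sqrt(s[2]+s[:2]@s[:2])
def near(P,c,z0,z1,rad):
    k=(P[...,2]>z0)&(P[...,2]<z1)&(np.hypot(P[...,0]-c[0],P[...,1]-c[1])<rad); return P[k]
E
python3 - <<'E'
from h import *
f=dict(np.load('w1.npz')); P=wcloud(f,f['p'],f['q'])
for c in((.4803,-.1353),(.469,-.059),(.5676,-.287),(.4688,-.2966)):
    a=near(P,c,.056,.066,.035) if c[1]>-.2 else near(P,c,.045,.058,.03)
    if len(a)>10: print(c,circ(a[:,:2]),a.mean(0),len(a),a.min(0),a.max(0))
roi=np.zeros(P.shape[:2],bool); roi[:245,340:]=1
Z=P[...,2]; print('board z',np.median(P[200,370,2]))
m=roi&(Z>.018)&(Z<.027); a=P[m]; print('rail',a.min(0),a.max(0),np.polyfit(a[:,1],a[:,0],1))
m=roi&(Z>.006)&(Z<.014)&(P[...,0]<.7); a=P[m]; print('board',a.min(0),a.max(0))
g=cv2.cvtColor(f['image'],cv2.COLOR_RGB2GRAY).astype(float); L=[]
for v in range(5,230,5):
    u0=int(432-(v)*30/230); w=g[v,u0-9:u0+10]; i=w.argmin(); L.append(P[v,u0-9+i])
L=np.array(L); L=L[L[:,2]<.05]; print(L[[0,len(L)//2,-1]]); print(np.polyfit(L[:,1],L[:,0],1),len(L))
E
```

```text
(0.4803, -0.1353) (array([ 0.48106313, -0.13416856]), np.float64(0.02232795721141659)) [ 0.4810708  -0.13462696  0.0589482 ] 967 [ 0.45654583 -0.15974254  0.05601471] [ 0.50609044 -0.10995235  0.06167307]
(0.469, -0.059) (array([ 0.46976097, -0.05812172]), np.float64(0.022266225028873536)) [ 0.46952258 -0.05755289  0.05896287] 1202 [ 0.445377   -0.08271435  0.05601786] [ 0.49441548 -0.03329606  0.06163367]
(0.5676, -0.287) (array([ 0.56683271, -0.28448821]), np.float64(0.006855433140006896)) [ 0.56629636 -0.28144868  0.05009319] 192 [ 0.55695632 -0.28915451  0.04510231] [ 0.57714342 -0.27681487  0.05326516]
(0.4688, -0.2966) (array([ 0.46908084, -0.29617798]), np.float64(0.009554509045290772)) [ 0.46899329 -0.28822267  0.04907294] 105 [ 0.45873468 -0.29437727  0.04500363] [ 0.47863677 -0.28563026  0.05287904]
board z 0.008468824341553494
rail [ 0.66919101 -0.20723143  0.01800703] [0.68755772 0.01850847 0.02394726] [-0.03303328  0.67471295]
board [ 0.56012285 -0.21204066  0.00604927] [0.67870433 0.02051055 0.01399456]
[[ 0.61967682  0.01459741  0.00982064]
 [ 0.62369315 -0.07837646  0.00947247]
 [ 0.627308   -0.19230512  0.00961298]]
[-0.03210903  0.6204562 ] 45
```

>>> apply_moves([
  [-1.9, 1.8, 30, 0.2],
  [0, 0, 35, 0],
  [0, 0, 35, 0],
  [0, 0, 30, 0],
  [0, 0, 20, 0],
  [0, 0, 12, 0],
  [0, 0, 5, 0],
  [0, 0, 0, 0],
])

```text
time_s: 3.2
ee_pos: [0.4804, -0.1379, 0.0314]
eef_rot: [-0.0, 0.697, 0.717, -0.0]
contact_force: [0.2, -0.5, 0.2]
gripper_width: 0.0884
finger_force: 0.0
```

>>> apply_moves([
  [0, 0, 0, 0],
  [0, 0, 0, 0],
  [0, 0, 0, 0],
  [0, 0, 0, 0],
  [0, 0, 0, 0],
  [0, 0, 0, 0],
], gripper=0.4)

```text
time_s: 3.7
ee_pos: [0.4814, -0.1368, 0.0322]
eef_rot: [0.001, 0.696, 0.718, 0.0]
contact_force: [-0.9, 0.5, 3.1]
gripper_width: 0.0505
finger_force: 21.3
```

```bash
sed -i 's/^YAW=.*/YAW=91.8/; s/^C=.*/C=np.array([.6230,-.0758])/; s/radians(1.75)/radians(1.8)/' h.py
python3 - <<'E'
from h import *
s=r.state(); print(s['gripper_width'],s['finger_force'],s['contact_force'])
print([slot(x).round(4) for x in(.09,.03,-.03,-.09)])
go(*slot(-.09),.16)
E
```

```text
0.050522161368651675 21.31911153657711 [-0.88169742  0.46839499  3.0600116 ]
[array([0.6202, 0.0142]), array([ 0.6221, -0.0458]), array([ 0.6239, -0.1058]), array([ 0.6258, -0.1658])]
pos [ 0.4814 -0.1368  0.0322] yaw 91.75 tilt -1.0 -> shift [ -33.5  143.6 -127.6] roll -0.05
```

>>> apply_moves([
  [0, 0, -20, 0],
  [0, 0, -40, 0],
  [-7.1, 28.7, 0, 0],
  [-7.1, 28.7, 0, 0],
  [-7.1, 28.7, 0, 0],
  [-7.1, 28.7, 0, 0],
  [-7.1, 28.7, 0, 0],
  [0, 0, 0, 0],
])

```text
time_s: 4.37
ee_pos: [0.6297, -0.1689, 0.0916]
eef_rot: [0.002, 0.696, 0.718, 0.001]
contact_force: [-0.2, -0.1, -1.5]
gripper_width: 0.05
finger_force: 25.0
```

>>> apply_moves([
  [0, 0, 20, 0],
  [0, 0, 15, 0],
  [0, 0, 5, 0],
  [0, 0, 0, 0],
  [0, 0, 0, 0],
])

```text
time_s: 4.78
ee_pos: [0.6247, -0.1675, 0.0512]
eef_rot: [-0.001, 0.696, 0.718, -0.0]
contact_force: [0.3, 0.0, -1.0]
gripper_width: 0.0501
finger_force: 25.0
```

Run:
```python
from h import *
x,y=slot(-.09)
for i in range(1): s,f=grab('side')
go(x,y-.0021,.0427); go(x,y-.0021,.0427)
s,f=grab('top'); P=cloud(f)
a=near(P,(x,y),.07,.09,.05); print(len(a),a.mean(0) if len(a) else 0)
```

```text
pos [ 0.6254 -0.1678  0.0521] yaw 91.74 tilt -1.0 -> shift [-0.1  0.4  9.4] roll -0.06
pos [ 0.6254 -0.1678  0.0521] yaw 91.74 tilt -1.0 -> shift [-0.1  0.4  9.4] roll -0.06
0 0
```

>>> apply_moves([
  [0, 0.4, 5, 0],
  [0, 0, 4.4, 0],
  [0, 0, 0, 0],
  [0, 0, 0, 0],
])

```text
time_s: 5.22
ee_pos: [0.6259, -0.1678, 0.0423]
eef_rot: [-0.0, 0.696, 0.718, 0.0]
contact_force: [-0.5, 0.1, -1.8]
gripper_width: 0.0505
finger_force: 25.0
```

>>> apply_moves([
  [0, 0, 0, 0],
  [0, 0, 0, 0],
  [0, 0, 0, 0],
  [0, 0, 0, 0],
  [0, 0, -20, 0],
  [0, 0, -40, 0],
  [0, 0, -40, 0],
  [0, 0, 0, 0],
], gripper=1)

```text
time_s: 5.88
ee_pos: [0.6307, -0.1698, 0.1518]
eef_rot: [0.007, 0.696, 0.718, 0.002]
contact_force: [1.4, -1.2, 0.7]
gripper_width: 0.0878
finger_force: 0.0
```

```bash
cat >> h.py <<'E'
def top():
    s,f=grab('top')
    P=cloud(f); P[f['depth']==0]=9
    return f,P
def fit(P,c,z0,z1,rad=.035):
    for _ in range(3):
        a=near(P,c,z0,z1,rad)
        if len(a)<12: return None
        c,rr=circ(a[:,:2]); rad=.03
    return c.round(4),round(float(rr),4),len(a),a[:,2].mean().round(4)
E
python3 - <<'E'
from h import *
x,y=slot(-.09)
s=r.state(); fw=r.grab_frame('wrist'); Pw=wcloud(fw,s['ee_pos'],s['eef_rot']); f,P=top()
print('slot',x,y,'placed w',fit(Pw,(x,y),.064,.075),'t',fit(P,(x,y),.064,.075))
for c in((.469,-.059),(.454,.0485),(.463,.1225)): print(c,fit(Pw,c,.055,.065),fit(P,c,.055,.065))
go(.4694,-.0587,.0322)
E
```

```text
slot 0.6258269683170316 -0.16575559043291585 placed w (array([ 0.625 , -0.1649]), 0.022, 1663, np.float64(0.0683)) t None
(0.469, -0.059) (array([ 0.4724, -0.0593]), 0.0212, 895, np.float64(0.0586)) None
(0.454, 0.0485) None None
(0.463, 0.1225) None None
pos [ 0.6276 -0.1685  0.1452] yaw 91.75 tilt -0.99999 -> shift [ 114.8 -155.3  112. ] roll -0.05
```

>>> apply_moves([
  [19.1, -25.9, 0, 0],
  [19.1, -25.9, 0, 0],
  [19.1, -25.9, 0, 0],
  [19.1, -25.9, 0, 0],
  [19.1, -25.9, 0, 0],
  [19.1, -25.9, 20, 0],
  [0, 0, 30, 0],
  [0, 0, 0, 0],
])

```text
time_s: 6.65
ee_pos: [0.4615, -0.0553, 0.087]
eef_rot: [-0.005, 0.696, 0.718, -0.002]
contact_force: [-0.9, -0.7, -1.4]
gripper_width: 0.0879
finger_force: 0.0
```

>>> apply_moves([
  [0, 0, 0, 0],
  [0, 0, 0, 0],
])

```text
time_s: 6.82
ee_pos: [0.468, -0.0585, 0.0928]
eef_rot: [0.0, 0.696, 0.718, -0.0]
contact_force: [0.6, -0.2, 0.5]
gripper_width: 0.0883
finger_force: 0.0
```

Run:
```python
from h import *
s=r.state(); fw=r.grab_frame('wrist'); Pw=wcloud(fw,s['ee_pos'],s['eef_rot']); f,P=top()
for c in((.469,-.059),(.454,.0485),(.463,.1225)): print(c,fit(Pw,c,.055,.065),fit(P,c,.055,.065))
go(.4694,-.0587,.0322)
```

```text
(0.469, -0.059) (array([ 0.4696, -0.057 ]), 0.0222, 2309, np.float64(0.0586)) None
(0.454, 0.0485) (array([0.4542, 0.0499]), 0.0218, 2243, np.float64(0.0586)) (array([0.4496, 0.0513]), 0.018, 46, np.float64(0.0596))
(0.463, 0.1225) None None
pos [ 0.4687 -0.0589  0.0935] yaw 91.71 tilt -1.0 -> shift [ 0.2  0.5 61.3] roll -0.09
```

>>> apply_moves([
  [1.4, 0.9, 25, 0.1],
  [0, 0, 20, 0],
  [0, 0, 12, 0],
  [0, 0, 4.3, 0],
  [0, 0, 0, 0],
  [0, 0, 0, 0],
])

```text
time_s: 7.42
ee_pos: [0.469, -0.057, 0.0319]
eef_rot: [0.001, 0.697, 0.717, 0.0]
contact_force: [0.3, -0.1, 0.0]
gripper_width: 0.0885
finger_force: 0.0
```

>>> apply_moves([
  [0, 0, 0, 0],
  [0, 0, 0, 0],
  [0, 0, 0, 0],
  [0, 0, 0, 0],
  [0, 0, 0, 0],
  [0, 0, 0, 0],
  [0, 0, -20, 0],
  [0, 0, -40, 0],
], gripper=0.4)

```text
time_s: 8.08
ee_pos: [0.464, -0.0551, 0.0875]
eef_rot: [-0.005, 0.697, 0.717, -0.002]
contact_force: [0.4, -0.2, -1.3]
gripper_width: 0.05
finger_force: 25.0
```

>>> apply_moves([
  [-8.8, 25.4, 0, 0],
  [-8.8, 25.4, 0, 0],
  [-8.8, 25.4, 0, 0],
  [-8.8, 25.4, 0, 0],
  [-8.8, 25.4, 0, 0],
  [-9.1, 25.7, 0, 0],
  [0, 0, 20, 0],
  [0, 0, 15, 0],
])

```text
time_s: 8.75
ee_pos: [0.6238, -0.106, 0.0556]
eef_rot: [0.001, 0.697, 0.717, 0.0]
contact_force: [-1.5, -0.6, -1.9]
gripper_width: 0.0504
finger_force: 25.0
```

>>> apply_moves([
  [0, 0, 3, 0],
  [0, 0, 0, 0],
  [0, 0, 0, 0],
  [0, 0, 0, 0],
])

```text
time_s: 9.08
ee_pos: [0.6226, -0.1053, 0.0541]
eef_rot: [0.001, 0.697, 0.717, 0.0]
contact_force: [0.2, -0.1, -1.6]
gripper_width: 0.0504
finger_force: 25.0
```

Run:
```python
from h import *
c=slot(-.03); s=r.state(); fw=r.grab_frame('wrist'); go(*c,.0427); print(s['finger_force'],s['gripper_width'])
Pw=wcloud(fw,s['ee_pos'],s['eef_rot']); print(fit(Pw,c,.068,.085), c)
```

```text
pos [ 0.6228 -0.1054  0.0543] yaw 91.65 tilt -1.0 -> shift [-0.4  1.1 11.6] roll -0.15
25.00005330221029 0.050375608995324464
(array([ 0.6218, -0.1031]), 0.0218, 7531, np.float64(0.0769)) [ 0.62394232 -0.1057852 ]
```

>>> apply_moves([
  [-1.4, 1.1, 6, 0.1],
  [0, 0, 5.4, 0],
  [0, 0, 0, 0],
  [0, 0, 0, 0],
])

```text
time_s: 9.47
ee_pos: [0.6232, -0.1066, 0.0414]
eef_rot: [-0.0, 0.698, 0.717, -0.0]
contact_force: [0.0, -1.0, -0.0]
gripper_width: 0.0504
finger_force: 25.0
```

>>> apply_moves([
  [0, 0, 0, 0],
  [0, 0, 0, 0],
  [0, 0, 0, 0],
  [0, 0, 0, 0],
  [0, 0, -20, 0],
  [0, 0, -30, 0],
  [0, 0, -30, 0],
  [0, 0, -10, 0],
], gripper=1)

```text
time_s: 10.13
ee_pos: [0.6257, -0.1073, 0.1365]
eef_rot: [0.003, 0.697, 0.717, 0.001]
contact_force: [1.3, 0.1, 0.0]
gripper_width: 0.0882
finger_force: 0.0
```

>>> apply_moves([
  [22.9, -23.5, 0, 0],
  [22.9, -23.5, 0, 0],
  [22.9, -23.5, 0, 0],
  [22.9, -23.5, 0, 0],
  [22.9, -23.5, 0, 0],
  [22.9, -23.5, 0, 0],
  [22.9, -23.5, 10, 0],
  [0, 0, 20, 0],
])

```text
time_s: 10.8
ee_pos: [0.4515, 0.0523, 0.1021]
eef_rot: [-0.0, 0.697, 0.718, 0.0]
contact_force: [-0.2, -0.0, 0.1]
gripper_width: 0.0881
finger_force: 0.0
```

>>> apply_moves([
  [0, 0, 10, 0],
  [0, 0, 0, 0],
  [0, 0, 0, 0],
  [0, 0, 0, 0],
])

```text
time_s: 11.13
ee_pos: [0.4557, 0.0486, 0.0921]
eef_rot: [0.0, 0.698, 0.716, 0.0]
contact_force: [-0.4, -0.5, -0.8]
gripper_width: 0.0879
finger_force: 0.0
```

Run:
```python
from h import *
s=r.state(); fw=r.grab_frame('wrist'); Pw=wcloud(fw,s['ee_pos'],s['eef_rot']); f,P=top()
for c in((.454,.0485),(.463,.1225)): print(c,fit(Pw,c,.055,.065),fit(P,c,.055,.065))
for d in(-.03,-.09): c=slot(d);print(c,fit(P,c,.064,.075),fit(Pw,c,.064,.075))
go(.4542,.0495,.0322)
```

```text
(0.454, 0.0485) (array([0.4542, 0.0515]), 0.0222, 2334, np.float64(0.0586)) (array([0.4545, 0.0491]), 0.0218, 59, np.float64(0.06))
(0.463, 0.1225) (array([0.4628, 0.1236]), 0.022, 3248, np.float64(0.0586)) None
[ 0.62394232 -0.1057852 ] (array([ 0.6042, -0.0896]), 0.022, 145, np.float64(0.0694)) None
[ 0.62582697 -0.16575559] (array([ 0.6244, -0.1657]), 0.022, 137, np.float64(0.0693)) None
pos [0.4558 0.0486 0.0923] yaw 91.48 tilt -1.0 -> shift [ 1.  -1.6 60.1] roll -0.32
```

>>> apply_moves([
  [1.6, -1.4, 25, -0.3],
  [0, 0, 20, 0],
  [0, 0, 12, 0],
  [0, 0, 3, 0],
  [0, 0, 0, 0],
  [0, 0, 0, 0],
])

```text
time_s: 11.73
ee_pos: [0.4539, 0.0505, 0.0323]
eef_rot: [0.0, 0.696, 0.718, 0.0]
contact_force: [1.0, 1.4, 0.4]
gripper_width: 0.0879
finger_force: 0.0
```

>>> apply_moves([
  [0, 0, 0, 0],
  [0, 0, 0, 0],
  [0, 0, 0, 0],
  [0, 0, 0, 0],
  [0, 0, 0, 0],
  [0, 0, 0, 0],
  [0, 0, -20, 0],
  [0, 0, -40, 0],
], gripper=0.4)

```text
time_s: 12.4
ee_pos: [0.4488, 0.0513, 0.0881]
eef_rot: [-0.004, 0.696, 0.718, -0.003]
contact_force: [-0.0, -0.2, -1.6]
gripper_width: 0.0505
finger_force: 25.0
```

>>> apply_moves([
  [-6.9, 27.4, 0, 0],
  [-6.9, 27.4, 0, 0],
  [-6.9, 27.4, 0, 0],
  [-6.9, 27.4, 0, 0],
  [-6.9, 27.4, 0, 0],
  [-6.7, 27.6, 0, 0],
  [0, 0, 20, 0],
  [0, 0, 15, 0],
])

```text
time_s: 13.07
ee_pos: [0.6207, 0.0142, 0.0562]
eef_rot: [0.001, 0.696, 0.718, 0.001]
contact_force: [-0.8, -0.2, -2.4]
gripper_width: 0.0504
finger_force: 25.0
```

>>> apply_moves([
  [0, 0, 3, 0],
  [0, 0, 0, 0],
  [0, 0, 0, 0],
  [0, 0, 0, 0],
])

```text
time_s: 13.4
ee_pos: [0.6194, 0.0149, 0.0546]
eef_rot: [0.001, 0.696, 0.718, 0.0]
contact_force: [0.9, 0.2, -1.7]
gripper_width: 0.0504
finger_force: 25.0
```

Run:
```python
from h import *
c=slot(.09); s=r.state(); fw=r.grab_frame('wrist'); go(*c,.0427); print(s['finger_force'],s['gripper_width'])
Pw=wcloud(fw,s['ee_pos'],s['eef_rot']); print(fit(Pw,c,.075,.085), c)
```

```text
pos [0.6196 0.0149 0.0549] yaw 91.85 tilt -1.0 -> shift [-0.7  0.5 12.2] roll 0.05
25.00007994880434 0.05042535181645878
(array([0.6185, 0.0168]), 0.0226, 4881, np.float64(0.0801)) [0.62017303 0.01415559]
```

>>> apply_moves([
  [-1.3, 0.5, 6, 0],
  [0, 0, 5.9, 0],
  [0, 0, 0, 0],
  [0, 0, 0, 0],
])

```text
time_s: 13.78
ee_pos: [0.6197, 0.0135, 0.0417]
eef_rot: [0.0, 0.696, 0.718, 0.0]
contact_force: [1.2, -0.4, -0.8]
gripper_width: 0.0503
finger_force: 25.0
```

>>> apply_moves([
  [0, 0, 0, 0],
  [0, 0, 0, 0],
  [0, 0, 0, 0],
  [0, 0, 0, 0],
  [0, 0, -20, 0],
  [0, 0, -30, 0],
  [0, 0, -30, 0],
  [0, 0, -10, 0],
], gripper=1)

```text
time_s: 14.45
ee_pos: [0.6219, 0.0133, 0.1364]
eef_rot: [0.003, 0.696, 0.718, 0.002]
contact_force: [1.6, -0.4, 0.3]
gripper_width: 0.0882
finger_force: 0.0
```

>>> apply_moves([
  [-25.8, -4.8, 0, 0],
  [-25.8, -4.8, 0, 0],
  [-25.8, -4.8, 0, 0],
  [-25.8, -4.8, 0, 0],
  [0, 0, 20, 0],
  [0, 0, 10, 0],
  [0, 0, 0, 0],
  [0, 0, 0, 0],
])

```text
time_s: 15.12
ee_pos: [0.6027, -0.0892, 0.1004]
eef_rot: [-0.001, 0.695, 0.719, -0.001]
contact_force: [-0.2, 0.4, 0.2]
gripper_width: 0.0883
finger_force: 0.0
```

Run:
```python
from h import *
s=r.state(); fw=r.grab_frame('wrist'); save('w2',fw); Pw=wcloud(fw,s['ee_pos'],s['eef_rot']); f,P=top()
for c in((.6042,-.0896),slot(.09),slot(-.09)): print(c,fit(Pw,c,.064,.075),fit(P,c,.064,.075))
c=(.463,.1225);print(fit(Pw,c,.055,.065),fit(P,c,.055,.065))
go(.6042,-.0896,.0422)
```

```text
(0.6042, -0.0896) (array([ 0.6046, -0.088 ]), 0.0221, 2532, np.float64(0.0683)) None
[0.62017303 0.01415559] (array([0.6185, 0.0126]), 0.0217, 2998, np.float64(0.0683)) (array([0.6183, 0.012 ]), 0.022, 143, np.float64(0.069))
[ 0.62582697 -0.16575559] (array([ 0.6249, -0.1642]), 0.0226, 1201, np.float64(0.0682)) (array([ 0.6242, -0.1658]), 0.022, 141, np.float64(0.0692))
None None
pos [ 0.6039 -0.0894  0.102 ] yaw 91.91 tilt -1.0 -> shift [-0.3  0.3 59.8] roll 0.11
```

View pics/w2.png

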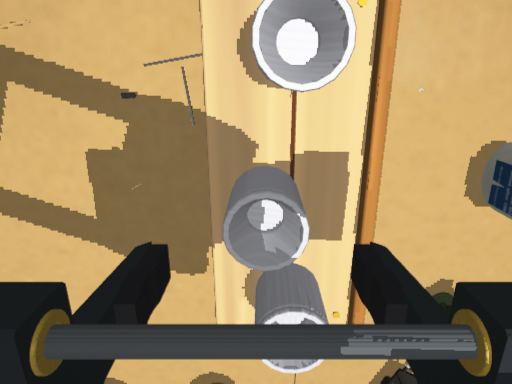

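>>> apply_moves([
  [0.6, 0.5, 25, 0.1],
  [0, 0, 20, 0],
  [0, 0, 12, 0],
  [0, 0, 3, 0],
  [0, 0, 0, 0],
  [0, 0, 0, 0],
])

```text
time_s: 15.72
ee_pos: [0.6048, -0.0895, 0.0426]
eef_rot: [0.001, 0.696, 0.718, 0.0]
contact_force: [0.9, -0.4, 0.1]
gripper_width: 0.0883
finger_force: 0.0
```

>>> apply_moves([
  [0, 0, 0, 0],
  [0, 0, 0, 0],
  [0, 0, 0, 0],
  [0, 0, 0, 0],
  [0, 0, 0, 0],
  [0, 0, 0, 0],
  [0, 0, -15, 0],
  [-5, 5, 0, 0],
], gripper=0.4)

```text
time_s: 16.38
ee_pos: [0.6096, -0.094, 0.0582]
eef_rot: [0.0, 0.696, 0.718, 0.0]
contact_force: [1.2, -0.4, -1.9]
gripper_width: 0.0503
finger_force: 25.0
```

>>> apply_moves([
  [-6, 6, 0, 0],
  [-5, 5, 0, 0],
  [-2, 2.1, 0, 0],
  [0, 0, 0, 0],
  [0, 0, 7, 0],
  [0, 0, 4, 0],
  [0, 0, 0, 0],
  [0, 0, 0, 0],
])

```text
time_s: 17.05
ee_pos: [0.6219, -0.1065, 0.0447]
eef_rot: [-0.001, 0.696, 0.718, -0.0]
contact_force: [0.3, 0.0, -1.3]
gripper_width: 0.0507
finger_force: 25.0
```

Run:
```python
from h import *
c=(.623,-.1062); s=r.state(); fw=r.grab_frame('wrist'); go(*c,.0427); print(s['finger_force'],s['gripper_width'])
Pw=wcloud(fw,s['ee_pos'],s['eef_rot']); print(fit(Pw,c,.068,.08), c)
```

```text
pos [ 0.6223 -0.1067  0.0452] yaw 91.75 tilt -1.0 -> shift [0.4 0.7 2.5] roll -0.05
25.00004732486559 0.050677945908802466
(array([ 0.6212, -0.1049]), 0.0233, 4054, np.float64(0.0717)) (0.623, -0.1062)
```

>>> apply_moves([
  [0, 0.7, 2, 0],
  [0, 0, 0.8, 0],
  [0, 0, 0, 0],
  [0, 0, 0, 0],
])

```text
time_s: 17.43
ee_pos: [0.6235, -0.1069, 0.043]
eef_rot: [0.0, 0.696, 0.718, 0.0]
contact_force: [0.1, 0.0, -1.1]
gripper_width: 0.0507
finger_force: 25.0
```

>>> apply_moves([
  [0, 0, 0, 0],
  [0, 0, 0, 0],
  [0, 0, 0, 0],
  [0, 0, 0, 0],
  [0, 0, -20, 0],
  [0, 0, -30, 0],
  [0, 0, -30, 0],
  [0, 0, -10, 0],
], gripper=1)

```text
time_s: 18.1
ee_pos: [0.6259, -0.1078, 0.1379]
eef_rot: [0.003, 0.696, 0.718, 0.001]
contact_force: [1.1, 0.3, 1.5]
gripper_width: 0.0887
finger_force: 0.0
```

>>> apply_moves([
  [29.3, -19.1, 0, 0],
  [29.3, -19.1, 0, 0],
  [29.3, -19.1, 0, 0],
  [29.3, -19.1, 0, 0],
  [29.3, -19.1, 0, 0],
  [29.3, -19.1, 0, 0],
  [29.3, -19.1, 10, 0],
  [29.3, -19.1, 20, 0],
])

```text
time_s: 18.77
ee_pos: [0.4644, 0.1239, 0.1045]
eef_rot: [0.002, 0.696, 0.718, 0.002]
contact_force: [1.2, 0.9, -0.9]
gripper_width: 0.0881
finger_force: 0.0
```

>>> apply_moves([
  [0, 0, 10, 0],
  [0, 0, 0, 0],
  [0, 0, 0, 0],
  [0, 0, 0, 0],
])

```text
time_s: 19.1
ee_pos: [0.465, 0.1219, 0.0936]
eef_rot: [0.001, 0.697, 0.717, 0.0]
contact_force: [0.7, -0.4, 0.1]
gripper_width: 0.088
finger_force: 0.0
```

Run:
```python
from h import *
s=r.state(); fw=r.grab_frame('wrist'); Pw=wcloud(fw,s['ee_pos'],s['eef_rot']); f,P=top()
for c in((.463,.1235),): print(c,fit(Pw,c,.055,.065),fit(P,c,.055,.065))
for d in(.09,-.03,-.09): c=slot(d);print(c,fit(P,c,.064,.075),fit(Pw,c,.064,.075))
go(.463,.123,.0322)
```

```text
(0.463, 0.1235) (array([0.4628, 0.1245]), 0.0222, 2289, np.float64(0.0586)) (array([0.4631, 0.1223]), 0.0222, 101, np.float64(0.0594))
[0.62017303 0.01415559] (array([0.6182, 0.012 ]), 0.022, 145, np.float64(0.069)) None
[ 0.62394232 -0.1057852 ] (array([ 0.622, -0.107]), 0.0221, 139, np.float64(0.069)) None
[ 0.62582697 -0.16575559] (array([ 0.6243, -0.1657]), 0.022, 140, np.float64(0.0695)) None
pos [0.4652 0.1217 0.0938] yaw 91.65 tilt -1.0 -> shift [ 1.4 -2.2 61.6] roll -0.15
```

>>> apply_moves([
  [1.6, -2.2, 25, -0.1],
  [0, 0, 20, 0],
  [0, 0, 12, 0],
  [0, 0, 4.4, 0],
  [0, 0, 0, 0],
  [0, 0, 0, 0],
])

```text
time_s: 19.7
ee_pos: [0.4623, 0.1238, 0.0322]
eef_rot: [0.0, 0.696, 0.718, 0.0]
contact_force: [0.2, 0.3, -0.5]
gripper_width: 0.0881
finger_force: 0.0
```

>>> apply_moves([
  [0, 0, 0, 0],
  [0, 0, 0, 0],
  [0, 0, 0, 0],
  [0, 0, 0, 0],
  [0, 0, 0, 0],
  [0, 0, -20, 0],
  [0, 0, -40, 0],
  [0, 0, -40, 0],
], gripper=0.4)

```text
time_s: 20.37
ee_pos: [0.4593, 0.1242, 0.1311]
eef_rot: [-0.002, 0.696, 0.718, -0.002]
contact_force: [1.3, -0.2, -1.6]
gripper_width: 0.0504
finger_force: 24.8
```

>>> apply_moves([
  [-21.9, 19.1, 0, 0],
  [-21.9, 19.1, 0, 0],
  [-21.9, 19.1, 0, 0],
  [-21.9, 19.1, 0, 0],
  [-21.9, 19.1, 0, 0],
  [-21.9, 19.1, 0, 0],
  [-22, 19, 0, 0],
  [-22, 19, 0, 0],
])

```text
time_s: 21.03
ee_pos: [0.6199, -0.0472, 0.1311]
eef_rot: [-0.0, 0.696, 0.718, -0.0]
contact_force: [0.5, -0.4, -1.6]
gripper_width: 0.0506
finger_force: 24.8
```

>>> apply_moves([
  [0, 0, 0, 0],
  [0, 0, 0, 0],
  [0, 0, 10, 0],
  [0, 0, 0, 0],
  [0, 0, 0, 0],
])

```text
time_s: 21.45
ee_pos: [0.6179, -0.0448, 0.1202]
eef_rot: [-0.001, 0.695, 0.719, -0.001]
contact_force: [0.4, 0.5, -0.9]
gripper_width: 0.0506
finger_force: 24.8
```

Run:
```python
from h import *
c=(.621,-.0473); s=r.state(); fw=r.grab_frame('wrist'); go(*c,.0427); print(s['finger_force'],s['gripper_width'])
z=s['ee_pos'][2]+.028
Pw=wcloud(fw,s['ee_pos'],s['eef_rot']); print(fit(Pw,c,z-.007,z+.007), c)
for d in(.09,-.03,-.09): c=slot(d);print(c,fit(Pw,c,.064,.075))
```

```text
pos [ 0.6184 -0.045   0.1208] yaw 91.91 tilt -1.0 -> shift [-2.4  2.6 78.1] roll 0.11
24.825224523665383 0.05059190328615134
(array([ 0.6172, -0.0391]), 0.0277, 918, np.float64(0.1474)) (0.621, -0.0473)
[0.62017303 0.01415559] (array([0.6186, 0.0133]), 0.0219, 2630, np.float64(0.0684))
[ 0.62394232 -0.1057852 ] None
[ 0.62582697 -0.16575559] (array([ 0.6248, -0.1629]), 0.022, 507, np.float64(0.0679))
```

>>> apply_moves([
  [-1, 1, 10, 0],
  [-1, 1, 20, 0],
  [0, 0, 12, 0],
  [0, 0, 3, 0],
  [0, 0, 0, 0],
  [0, 0, 0, 0],
  [0, 0, 0, 0],
])

```text
time_s: 22.08
ee_pos: [0.6222, -0.0482, 0.0774]
eef_rot: [0.001, 0.696, 0.718, 0.0]
contact_force: [-0.2, 0.7, -0.3]
gripper_width: 0.0504
finger_force: 24.8
```

Run:
```python
from h import *
c=(.621,-.0473); go(*c,.0427)
```

```text
pos [ 0.6222 -0.0482  0.0774] yaw 91.85 tilt -1.0 -> shift [ 1.  -1.2 34.7] roll 0.05
```

>>> apply_moves([
  [0.5, -0.5, 15, 0],
  [0, 0, 10, 0],
  [0, 0, 5, 0],
  [0, 0, 0, 0],
  [0, 0, 0, 0],
  [0, 0, 0, 0],
])

```text
time_s: 22.58
ee_pos: [0.6246, -0.0479, 0.0494]
eef_rot: [0.003, 0.696, 0.718, 0.002]
contact_force: [3.8, 2.7, 5.8]
gripper_width: 0.0501
finger_force: 25.0
```

Run:
```python
from h import *
c=(.621,-.0473); go(*c,.0427)
```

```text
pos [ 0.6246 -0.0479  0.0494] yaw 91.84 tilt -0.99997 -> shift [ 0.8 -3.6  6.7] roll 0.04
```

Run:
```python
from h import *
s,f=grab('wrist'); save('w3',f); Pw=wcloud(f,s['ee_pos'],s['eef_rot'])
for c in((.621,-.0473),slot(.09),(.623,-.1065)):
    print(c,fit(Pw,c,.064,.085))
_,g=grab('side'); im=cv2.resize(g['image'][150:290,180:380],None,fx=3,fy=3,interpolation=cv2.INTER_CUBIC); f=f['image']
im=np.hstack([im]); cv2.imwrite('pics/s3.png',im[:,:,::-1]); print(s['contact_force'],s['ft_torque'])
```

```text
(0.621, -0.0473) (array([ 0.6233, -0.0466]), 0.0234, 5430, np.float64(0.0696))
[0.62017303 0.01415559] (array([0.6186, 0.0135]), 0.0218, 6324, np.float64(0.0683))
(0.623, -0.1065) (array([ 0.6226, -0.1035]), 0.0217, 682, np.float64(0.0686))
[3.81771118 2.68230203 5.81425363] [ 0.23731732 -0.85403081  0.00469944]
```

View pics/w3.png

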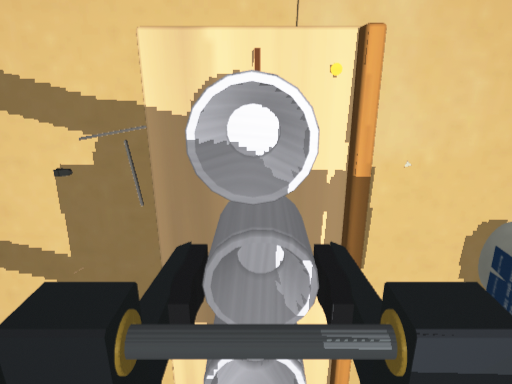

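View pics/s3.png

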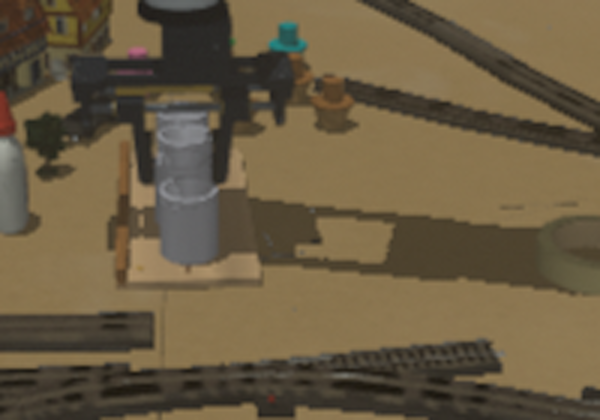

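The pot slid a few mm down in the grip and is already standing on the board, with its rim at the neighbours' height. I ease off, nudge it −y, then release.

>>> apply_moves([
  [0, 0, -1.5, 0],
  [0.4, -1.5, 0, 0],
  [0, 0, 0, 0],
  [0, 0, 0, 0],
  [0, 0, 0, 0],
  [0, 0, 0, 0],
])

```text
time_s: 23.18
ee_pos: [0.6208, -0.0476, 0.0493]
eef_rot: [0.001, 0.696, 0.718, 0.001]
contact_force: [3.5, 0.7, 6.4]
gripper_width: 0.0509
finger_force: 25.0
```

Run:
```python
from h import *
c=(.621,-.0473); go(*c,.0475); print(r.state()['contact_force'])
s,f=grab('wrist');Pw=wcloud(f,s['ee_pos'],s['eef_rot']); print(fit(Pw,c,.067,.085))
```

```text
pos [ 0.6208 -0.0476  0.0493] yaw 91.84 tilt -1.0 -> shift [0.3 0.2 1.8] roll 0.04
[3.48032834 0.68572729 6.35529921]
(array([ 0.62  , -0.0473]), 0.0239, 4108, np.float64(0.0707))
```

>>> apply_moves([
  [0, 0, 0, 0],
  [0, 0, 0, 0],
  [0, 0, 0, 0],
  [0, 0, 0, 0],
  [0, 0, -20, 0],
  [0, 0, -30, 0],
  [0, 0, -30, 0],
  [0, 0, -20, 0],
], gripper=1)

```text
time_s: 23.9
ee_pos: [0.6199, -0.0474, 0.1502]
eef_rot: [0.001, 0.696, 0.718, 0.0]
contact_force: [1.0, -0.8, 1.0]
gripper_width: 0.0881
finger_force: 0.0
```

>>> apply_moves([
  [-30.5, -20, 0, 0],
  [-30.5, -20, 0, 0],
  [-30.5, -20, 0, 0],
  [-30.5, -20, 0, 0],
  [-30.5, -20, 0, 0],
  [-30.5, -20, 0, 0],
  [-30.5, -20, 0, 0],
  [-30.5, -20, 0, 0],
], gripper=0.5)

```text
time_s: 24.57
ee_pos: [0.4659, -0.2972, 0.1477]
eef_rot: [-0.001, 0.696, 0.718, -0.0]
contact_force: [0.2, -0.3, 0.3]
gripper_width: 0.0439
finger_force: 0.0
```

>>> apply_moves([
  [0, 0, 20, 0],
  [0, 0, 20, 0],
  [0, 0, 10, 0],
  [0, 0, 0, 0],
  [0, 0, 0, 0],
  [0, 0, 0, 0],
])

```text
time_s: 25.07
ee_pos: [0.4681, -0.2962, 0.0987]
eef_rot: [0.0, 0.695, 0.719, -0.0]
contact_force: [0.5, -0.1, 0.3]
gripper_width: 0.044
finger_force: 0.0
```

```bash
cat >> h.py <<'E'
STOP=[(.4688,-.2966),(.5676,-.2872),(.5055,-.3715),(.5801,-.392)]
def knob(P,c):
    a=near(P,c,.048,.058,.018)
    if len(a)<8: return None
    (u,v),rad=cv2.minEnclosingCircle((a[:,:2]*1000).astype(np.float32)); return np.round([u/1000,v/1000,rad/1000],4),a[:,:2].mean(0).round(4),len(a)
def pots(P,z0=.064,z1=.075):
    for d in(.09,.03,-.03,-.09): c=slot(d); print('pot',c.round(4),fit(P,c,z0,z1))
E
python3 - <<'E'
from h import *
f,P=top(); pots(P); s,fw=grab('wrist'); Pw=wcloud(fw,s['ee_pos'],s['eef_rot']); pots(Pw)
for c in STOP: print(c,knob(P,c),knob(Pw,c))
go(*STOP[0],.031)
E
```

```text
pot [0.6202 0.0142] (array([0.618, 0.012]), 0.022, 149, np.float64(0.0689))
pot [ 0.6221 -0.0458] (array([ 0.6196, -0.0492]), 0.022, 138, np.float64(0.0692))
pot [ 0.6239 -0.1058] (array([ 0.6221, -0.107 ]), 0.022, 142, np.float64(0.0691))
pot [ 0.6258 -0.1658] (array([ 0.6243, -0.1656]), 0.0218, 141, np.float64(0.0695))
pot [0.6202 0.0142] None
pot [ 0.6221 -0.0458] None
pot [ 0.6239 -0.1058] None
pot [ 0.6258 -0.1658] None
(0.4688, -0.2966) None (array([ 0.4689, -0.2966,  0.0109]), array([ 0.4689, -0.2958]), 903)
(0.5676, -0.2872) None (array([ 0.5678, -0.2874,  0.0114]), array([ 0.5667, -0.2871]), 965)
(0.5055, -0.3715) None (array([ 0.5014, -0.3677,  0.0085]), array([ 0.5021, -0.3662]), 267)
(0.5801, -0.392) (array([ 0.585 , -0.3965,  0.0069]), array([ 0.5858, -0.3978]), 11) None
pos [ 0.4683 -0.2965  0.0992] yaw 91.9 tilt -1.0 -> shift [-0.1  0.4 68.2] roll 0.1
```

>>> apply_moves([
  [0, 0.4, 25, 0],
  [0, 0, 22, 0],
  [0, 0, 13, 0],
  [0, 0, 5, 0],
  [0, 0, 0, 0],
  [0, 0, 0, 0],
])

```text
time_s: 25.67
ee_pos: [0.4683, -0.2966, 0.0337]
eef_rot: [0.0, 0.696, 0.718, 0.0]
contact_force: [0.1, -0.2, 0.6]
gripper_width: 0.0438
finger_force: 0.0
```

Run:
```python
from h import *
go(.4689,-.2966,.033)
```

```text
pos [ 0.4683 -0.2966  0.0337] yaw 91.85 tilt -1.0 -> shift [-0.1  0.6  0.7] roll 0.05
```

>>> apply_moves([
  [0, 0.5, 0, 0],
  [0, 0, 0, 0],
  [0, 0, 0, 0],
  [0, 0, 0, 0],
  [0, 0, -20, 0],
  [0, 0, -30, 0],
  [0, 0, -40, 0],
  [0, 0, -40, 0],
], gripper=0.15)

```text
time_s: 26.33
ee_pos: [0.4676, -0.2956, 0.1638]
eef_rot: [-0.001, 0.696, 0.718, 0.0]
contact_force: [1.1, -1.6, -0.3]
gripper_width: 0.0209
finger_force: 24.9
```

>>> apply_moves([
  [21, 26.6, 0, 0],
  [21, 26.6, 0, 0],
  [21, 26.6, 0, 0],
  [21, 26.6, 0, 0],
  [21, 26.6, 0, 0],
  [21, 26.6, 0, 0],
  [0, 0, 10, 0],
  [0, 0, 0, 0],
])

```text
time_s: 27.0
ee_pos: [0.6236, -0.1634, 0.1511]
eef_rot: [-0.001, 0.695, 0.719, -0.0]
contact_force: [-0.8, -0.4, -0.4]
gripper_width: 0.0212
finger_force: 24.9
```

>>> apply_moves([
  [0, 0, 20, 0],
  [0, 0, 10, 0],
  [0, 0, 0, 0],
  [0, 0, 0, 0],
  [0, 0, 0, 0],
])

```text
time_s: 27.42
ee_pos: [0.6236, -0.166, 0.1236]
eef_rot: [0.0, 0.696, 0.718, 0.0]
contact_force: [0.4, 0.0, -0.0]
gripper_width: 0.0214
finger_force: 24.9
```

Run:
```python
from h import *
s,fw=grab('wrist'); Pw=wcloud(fw,s['ee_pos'],s['eef_rot']); pots(Pw); print(s['gripper_width'],s['finger_force'])
save('w4',fw)
go(.6247,-.1655,.082)
```

```text
pot [0.6202 0.0142] None
pot [ 0.6221 -0.0458] (array([ 0.6201, -0.0495]), 0.0215, 1738, np.float64(0.0684))
pot [ 0.6239 -0.1058] (array([ 0.6226, -0.1063]), 0.0219, 2569, np.float64(0.0684))
pot [ 0.6258 -0.1658] (array([ 0.6249, -0.1641]), 0.0218, 1115, np.float64(0.0686))
0.021379508136066937 24.946074949453987
pos [ 0.624 -0.166  0.124] yaw 91.79 tilt -1.0 -> shift [ 0.5  0.7 42. ] roll -0.01
```

View pics/w4.png

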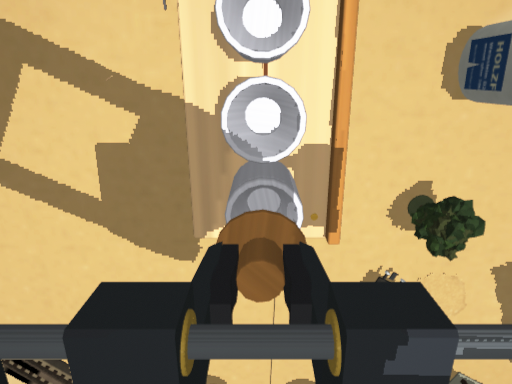

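The stopper is held upright, with its axis near column 262, over the −90 pot. The other pots sit centred on the line. Lowering.

>>> apply_moves([
  [0.7, 0.7, 15, 0],
  [0, 0, 12, 0],
  [0, 0, 8, 0],
  [0, 0, 4, 0],
  [0, 0, 2, 0],
  [0, 0, 1, 0],
  [0, 0, 0, 0],
  [0, 0, 0, 0],
])

```text
time_s: 28.13
ee_pos: [0.6248, -0.1647, 0.0815]
eef_rot: [0.0, 0.696, 0.718, 0.0]
contact_force: [-0.1, -0.7, -0.2]
gripper_width: 0.0214
finger_force: 25.0
```

Run:
```python
from h import *
go(.6247,-.1655,.0805); print(r.state()['contact_force'])
```

```text
pos [ 0.6248 -0.1647  0.0815] yaw 91.84 tilt -1.0 -> shift [-0.8 -0.1  1. ] roll 0.04
[-0.10695776 -0.67395199 -0.21379363]
```

>>> apply_moves([
  [0, 0, 0.5, 0],
  [0, 0, 0, 0],
  [0, 0, 0, 0],
])

```text
time_s: 28.38
ee_pos: [0.625, -0.1648, 0.0813]
eef_rot: [0.001, 0.696, 0.718, 0.0]
contact_force: [1.1, -1.1, 3.5]
gripper_width: 0.0213
finger_force: 25.0
```

>>> apply_moves([
  [0, 0, 0, 0],
  [0, 0, 0, 0],
  [0, 0, 0, 0],
  [0, 0, 0, 0],
  [0, 0, -15, 0],
  [0, 0, -25, 0],
  [0, 0, -25, 0],
  [0, 0, -15, 0],
], gripper=0.5)

```text
time_s: 29.05
ee_pos: [0.6252, -0.1647, 0.1629]
eef_rot: [0.001, 0.696, 0.718, 0.0]
contact_force: [1.6, 0.3, 0.2]
gripper_width: 0.0443
finger_force: 0.0
```

>>> apply_moves([
  [-30.1, -15.2, 0, 0],
  [-30.1, -15.2, 0, 0],
  [-30.1, -15.2, 0, 0],
  [-30.1, -15.2, 0, 0],
  [0, 0, 30, 0],
  [0, 0, 30, 0],
  [0, 0, 0, 0],
  [0, 0, 0, 0],
])

```text
time_s: 29.72
ee_pos: [0.5661, -0.2857, 0.0986]
eef_rot: [-0.003, 0.696, 0.718, -0.0]
contact_force: [-0.1, 0.1, 0.8]
gripper_width: 0.0441
finger_force: 0.0
```

Run:
```python
from h import *
f,P=top(); s,fw=grab('wrist'); Pw=wcloud(fw,s['ee_pos'],s['eef_rot'])
for Q in(P,Pw):
    a=near(Q,(.6245,-.1655),.09,.11,.02); print('top of stopper',len(a),a.mean(0) if len(a) else 0); b=near(Q,(.6245,-.1655),.06,.085,.03); print('disc',len(b),np.median(b,0) if len(b) else 0)
print(knob(Pw,STOP[1]),knob(P,STOP[1])); go(*STOP[1],.033)
```

```text
top of stopper 65 [ 0.62395198 -0.16607912  0.09938836]
disc 196 [ 0.62294545 -0.15968075  0.07614861]
top of stopper 522 [ 0.62320445 -0.17453119  0.09682312]
disc 4230 [ 0.61932045 -0.17857198  0.07512477]
(array([ 0.5676, -0.2877,  0.011 ]), array([ 0.5677, -0.2869]), 891) None
pos [ 0.5684 -0.2868  0.1019] yaw 91.88 tilt -1.0 -> shift [-0.3 -0.9 68.9] roll 0.08
```

>>> apply_moves([
  [-0.6, -0.7, 25, 0],
  [0, 0, 22, 0],
  [0, 0, 15, 0],
  [0, 0, 6, 0],
  [0, 0, 0, 0],
  [0, 0, 0, 0],
])

```text
time_s: 30.32
ee_pos: [0.5681, -0.2878, 0.0342]
eef_rot: [0.001, 0.695, 0.719, 0.0]
contact_force: [-0.3, 0.1, 0.1]
gripper_width: 0.0441
finger_force: 0.0
```

>>> apply_moves([
  [0, 0, 0, 0],
  [0, 0, 0, 0],
  [0, 0, 0, 0],
  [0, 0, 0, 0],
  [0, 0, -20, 0],
  [0, 0, -30, 0],
  [0, 0, -40, 0],
  [0, 0, -40, 0],
], gripper=0.15)

```text
time_s: 30.98
ee_pos: [0.566, -0.2868, 0.163]
eef_rot: [-0.001, 0.696, 0.718, -0.0]
contact_force: [1.0, -1.0, 0.2]
gripper_width: 0.0212
finger_force: 24.9
```

>>> apply_moves([
  [29.8, 10, 0, 0],
  [29.8, 10, 0, 0],
  [29.8, 10, 0, 0],
  [29.8, 10, 0, 0],
  [29.8, 10, 0, 0],
  [29.8, 10, 0, 0],
  [0, 0, 10, 0],
  [0, 0, 0, 0],
])

```text
time_s: 31.65
ee_pos: [0.6205, -0.1048, 0.1511]
eef_rot: [-0.001, 0.695, 0.719, -0.001]
contact_force: [-0.1, -0.9, -0.3]
gripper_width: 0.021
finger_force: 24.9
```

>>> apply_moves([
  [0, 0, 20, 0],
  [0, 0, 10, 0],
  [0, 0, 0, 0],
  [0, 0, 0, 0],
  [0, 0, 0, 0],
])

```text
time_s: 32.07
ee_pos: [0.6212, -0.1077, 0.123]
eef_rot: [0.0, 0.696, 0.718, 0.0]
contact_force: [0.6, -1.4, -0.5]
gripper_width: 0.021
finger_force: 24.9
```

Run:
```python
from h import *
s,fw=grab('wrist'); Pw=wcloud(fw,s['ee_pos'],s['eef_rot']); pots(Pw); print(s['gripper_width'],s['finger_force'])
go(.6223,-.1067,.0815)
```

```text
pot [0.6202 0.0142] (array([0.6186, 0.0118]), 0.0214, 1590, np.float64(0.0684))
pot [ 0.6221 -0.0458] (array([ 0.62  , -0.0483]), 0.0219, 2595, np.float64(0.0684))
pot [ 0.6239 -0.1058] (array([ 0.6226, -0.105 ]), 0.0219, 1154, np.float64(0.0685))
pot [ 0.6258 -0.1658] (array([ 0.6238, -0.1726]), 0.0156, 72, np.float64(0.0747))
0.02097448471971207 24.92830439365207
pos [ 0.6215 -0.1077  0.1233] yaw 91.78 tilt -1.0 -> shift [ 0.9  0.8 41.8] roll -0.02
```

>>> apply_moves([
  [0.9, 0.8, 15, 0],
  [0, 0, 12, 0],
  [0, 0, 8, 0],
  [0, 0, 4, 0],
  [0, 0, 2, 0],
  [0, 0, 1, 0],
  [0, 0, 0, 0],
  [0, 0, 0, 0],
])

```text
time_s: 32.78
ee_pos: [0.6222, -0.1059, 0.081]
eef_rot: [0.0, 0.696, 0.718, 0.0]
contact_force: [0.7, 0.4, 0.4]
gripper_width: 0.0211
finger_force: 24.9
```

>>> apply_moves([
  [0, 0, 0, 0],
  [0, 0, 0, 0],
  [0, 0, 0, 0],
  [0, 0, 0, 0],
  [0, 0, -15, 0],
  [0, 0, -25, 0],
  [0, 0, -25, 0],
  [0, 0, -15, 0],
], gripper=0.5)

```text
time_s: 33.45
ee_pos: [0.6228, -0.1061, 0.1632]
eef_rot: [0.001, 0.696, 0.718, 0.001]
contact_force: [-1.1, -0.9, -0.2]
gripper_width: 0.0443
finger_force: 0.0
```

>>> apply_moves([
  [-32.6, -15.6, 0, 0],
  [-32.6, -15.6, 0, 0],
  [-32.6, -15.6, 0, 0],
  [-32.6, -15.6, 0, 0],
  [-32.6, -15.6, 0, 0],
  [-32.6, -15.6, 0, 0],
  [-32.7, -15.7, 0, 0],
  [-32.7, -15.7, 0, 0],
])

```text
time_s: 34.12
ee_pos: [0.5044, -0.3721, 0.1606]
eef_rot: [0.0, 0.696, 0.718, 0.0]
contact_force: [1.3, -0.3, -0.2]
gripper_width: 0.044
finger_force: 0.0
```

>>> apply_moves([
  [0, 0, 30, 0],
  [0, 0, 20, 0],
  [0, 0, 10, 0],
  [0, 0, 0, 0],
  [0, 0, 0, 0],
  [0, 0, 0, 0],
])

```text
time_s: 34.62
ee_pos: [0.5063, -0.3709, 0.1019]
eef_rot: [0.001, 0.695, 0.719, -0.0]
contact_force: [-0.4, -0.1, 0.3]
gripper_width: 0.0442
finger_force: 0.0
```

Run:
```python
from h import *
f,P=top(); s,fw=grab('wrist'); Pw=wcloud(fw,s['ee_pos'],s['eef_rot'])
pots(P)
for c in((.6245,-.1655),(.6223,-.1067)):
    a=near(P,c,.09,.11,.02); print('top of stopper',len(a),a.mean(0) if len(a) else 0)
print(knob(Pw,STOP[2]),knob(P,STOP[2])); go(*STOP[2],.033)
```

```text
pot [0.6202 0.0142] (array([0.6182, 0.0122]), 0.022, 143, np.float64(0.0691))
pot [ 0.6221 -0.0458] (array([ 0.6195, -0.0492]), 0.022, 139, np.float64(0.0691))
pot [ 0.6239 -0.1058] (array([ 0.6205, -0.1076]), 0.0206, 76, np.float64(0.072))
pot [ 0.6258 -0.1658] (array([ 0.6235, -0.1656]), 0.0211, 68, np.float64(0.072))
top of stopper 66 [ 0.62381451 -0.16605178  0.09940506]
top of stopper 67 [ 0.62140038 -0.10704127  0.09978461]
(array([ 0.5054, -0.3716,  0.0109]), array([ 0.5054, -0.371 ]), 888) (array([ 0.5062, -0.3695,  0.0104]), array([ 0.5055, -0.3678]), 35)
pos [ 0.5064 -0.371   0.1022] yaw 91.89 tilt -1.0 -> shift [-0.3 -1.1 69.2] roll 0.09
```

>>> apply_moves([
  [-0.5, -1, 25, 0],
  [0, 0, 22, 0],
  [0, 0, 15, 0],
  [0, 0, 6.5, 0],
  [0, 0, 0, 0],
  [0, 0, 0, 0],
])

```text
time_s: 35.22
ee_pos: [0.505, -0.3715, 0.0329]
eef_rot: [0.001, 0.695, 0.719, -0.0]
contact_force: [0.9, 0.2, 0.6]
gripper_width: 0.0443
finger_force: 0.0
```

>>> apply_moves([
  [0, 0, 0, 0],
  [0, 0, 0, 0],
  [0, 0, 0, 0],
  [0, 0, 0, 0],
  [0, 0, -20, 0],
  [0, 0, -30, 0],
  [0, 0, -40, 0],
  [0, 0, -40, 0],
], gripper=0.15)

```text
time_s: 35.88
ee_pos: [0.5037, -0.3705, 0.1626]
eef_rot: [-0.001, 0.696, 0.718, 0.0]
contact_force: [1.8, -0.5, -0.1]
gripper_width: 0.0212
finger_force: 25.0
```

>>> apply_moves([
  [31.9, 12.4, 0, 0],
  [31.9, 12.4, 0, 0],
  [31.9, 12.4, 0, 0],
  [31.9, 12.4, 0, 0],
  [31.9, 12.4, 0, 0],
  [31.9, 12.5, 0, 0],
  [31.9, 12.5, 0, 0],
  [31.9, 12.5, 0, 0],
])

```text
time_s: 36.55
ee_pos: [0.5959, -0.1114, 0.1624]
eef_rot: [0.0, 0.696, 0.718, 0.0]
contact_force: [0.3, -0.2, -0.2]
gripper_width: 0.0211
finger_force: 25.0
```

>>> apply_moves([
  [31.8, 12.5, 0, 0],
  [31.7, 12.5, 0, 0],
  [0, 0, 10, 0],
  [0, 0, 20, 0],
  [0, 0, 10, 0],
  [0, 0, 0, 0],
  [0, 0, 0, 0],
  [0, 0, 0, 0],
])

```text
time_s: 37.22
ee_pos: [0.6189, -0.0496, 0.1227]
eef_rot: [0.0, 0.696, 0.718, 0.0]
contact_force: [-0.2, 0.9, -0.2]
gripper_width: 0.0207
finger_force: 25.0
```

Run:
```python
from h import *
s,fw=grab('wrist'); Pw=wcloud(fw,s['ee_pos'],s['eef_rot']); pots(Pw); print(s['gripper_width'],s['finger_force'])
go(.6198,-.049,.0815)
```

```text
pot [0.6202 0.0142] (array([0.6186, 0.0132]), 0.0218, 2646, np.float64(0.0684))
pot [ 0.6221 -0.0458] (array([ 0.62 , -0.047]), 0.0218, 1158, np.float64(0.0685))
pot [ 0.6239 -0.1058] (array([ 0.6212, -0.1133]), 0.0155, 76, np.float64(0.0747))
pot [ 0.6258 -0.1658] (array([ 0.625 , -0.1677]), 0.0192, 166, np.float64(0.0738))
0.020724832101676742 24.991650743813807
pos [ 0.6191 -0.0496  0.1231] yaw 91.78 tilt -1.0 -> shift [ 0.6  0.6 41.6] roll -0.02
```

>>> apply_moves([
  [0.9, 0.7, 15, 0],
  [0, 0, 12, 0],
  [0, 0, 8, 0],
  [0, 0, 4, 0],
  [0, 0, 2, 0],
  [0, 0, 1.5, 0],
  [0, 0, 0, 0],
  [0, 0, 0, 0],
])

```text
time_s: 37.93
ee_pos: [0.6198, -0.048, 0.0803]
eef_rot: [0.001, 0.696, 0.718, 0.0]
contact_force: [1.3, -0.3, 2.2]
gripper_width: 0.0209
finger_force: 24.9
```

>>> apply_moves([
  [0, 0, 0, 0],
  [0, 0, 0, 0],
  [0, 0, 0, 0],
  [0, 0, 0, 0],
  [0, 0, -15, 0],
  [0, 0, -25, 0],
  [0, 0, -25, 0],
  [0, 0, -15, 0],
], gripper=0.5)

```text
time_s: 38.6
ee_pos: [0.6201, -0.0479, 0.162]
eef_rot: [0.001, 0.696, 0.718, 0.001]
contact_force: [0.7, -0.2, -0.2]
gripper_width: 0.0445
finger_force: 0.0
```

>>> apply_moves([
  [-34.2, -5, 0, 0],
  [-34.2, -5, 0, 0],
  [-34.2, -5, 0, 0],
  [-34.2, -5, 0, 0],
  [-34.2, -5, 0, 0],
  [-34.2, -5, 0, 0],
  [-34.2, -5, 0, 0],
  [-34.2, -5, 0, 0],
])

```text
time_s: 39.27
ee_pos: [0.5875, -0.324, 0.1594]
eef_rot: [-0.0, 0.696, 0.718, 0.0]
contact_force: [-0.1, 0.2, 0.1]
gripper_width: 0.044
finger_force: 0.0
```

>>> apply_moves([
  [-34, -5, 0, 0],
  [-34, -5.5, 0, 0],
  [0, 0, 30, 0],
  [0, 0, 20, 0],
  [0, 0, 10, 0],
  [0, 0, 0, 0],
  [0, 0, 0, 0],
  [0, 0, 0, 0],
])

```text
time_s: 39.93
ee_pos: [0.5807, -0.3909, 0.1011]
eef_rot: [0.001, 0.695, 0.719, 0.0]
contact_force: [0.3, -0.2, 0.9]
gripper_width: 0.0443
finger_force: 0.0
```

Run:
```python
from h import *
f,P=top(); s,fw=grab('wrist'); Pw=wcloud(fw,s['ee_pos'],s['eef_rot'])
pots(P)
for c in((.6245,-.1655),(.6223,-.1067),(.6198,-.049)):
    a=near(P,c,.09,.11,.02); print('top of stopper',len(a),a.mean(0) if len(a) else 0)
print(knob(Pw,STOP[3]),knob(P,STOP[3])); go(*STOP[3],.033)
```

```text
pot [0.6202 0.0142] (array([0.618 , 0.0121]), 0.0219, 152, np.float64(0.0688))
pot [ 0.6221 -0.0458] (array([ 0.6186, -0.0505]), 0.0204, 80, np.float64(0.072))
pot [ 0.6239 -0.1058] (array([ 0.6207, -0.1075]), 0.0205, 71, np.float64(0.0719))
pot [ 0.6258 -0.1658] (array([ 0.6232, -0.1661]), 0.0211, 78, np.float64(0.0722))
top of stopper 66 [ 0.62376291 -0.16605624  0.09960943]
top of stopper 67 [ 0.62154578 -0.10699591  0.09917743]
top of stopper 67 [ 0.61914503 -0.04939884  0.09912791]
(array([ 0.5808, -0.3928,  0.0109]), array([ 0.5806, -0.3921]), 886) None
pos [ 0.5809 -0.3912  0.1016] yaw 91.89 tilt -1.0 -> shift [-0.7 -0.9 68.6] roll 0.09
```

>>> apply_moves([
  [-1.1, -0.4, 25, 0],
  [0, 0, 22, 0],
  [0, 0, 15, 0],
  [0, 0, 6, 0],
  [0, 0, 0, 0],
  [0, 0, 0, 0],
])

```text
time_s: 40.53
ee_pos: [0.5799, -0.3922, 0.0323]
eef_rot: [0.0, 0.696, 0.718, 0.0]
contact_force: [0.3, -1.4, -0.6]
gripper_width: 0.0437
finger_force: 0.0
```

>>> apply_moves([
  [0, 0, 0, 0],
  [0, 0, 0, 0],
  [0, 0, 0, 0],
  [0, 0, 0, 0],
  [0, 0, -20, 0],
  [0, 0, -30, 0],
  [0, 0, -40, 0],
  [0, 0, -40, 0],
], gripper=0.15)

```text
time_s: 41.2
ee_pos: [0.5786, -0.3913, 0.1619]
eef_rot: [-0.001, 0.696, 0.718, -0.0]
contact_force: [-0.8, -0.3, 0.6]
gripper_width: 0.0215
finger_force: 25.0
```

>>> apply_moves([
  [33.6, 4.2, 0, 0],
  [33.6, 4.2, 0, 0],
  [33.6, 4.2, 0, 0],
  [33.6, 4.2, 0, 0],
  [33.6, 4.2, 0, 0],
  [33.6, 4.2, 0, 0],
  [33.6, 4.2, 0, 0],
  [33.6, 4.2, 0, 0],
])

```text
time_s: 41.87
ee_pos: [0.6042, -0.1206, 0.1619]
eef_rot: [0.0, 0.696, 0.718, 0.0]
contact_force: [0.4, 0.6, 0.3]
gripper_width: 0.0208
finger_force: 25.0
```

>>> apply_moves([
  [33.6, 4.2, 0, 0],
  [33.6, 4.2, 0, 0],
  [33.7, 4.2, 0, 0],
  [33.7, 4.3, 0, 0],
  [0, 0, 10, 0],
  [0, 0, 20, 0],
  [0, 0, 10, 0],
  [0, 0, 0, 0],
])

```text
time_s: 42.53
ee_pos: [0.6147, 0.0128, 0.1185]
eef_rot: [-0.002, 0.696, 0.718, -0.002]
contact_force: [-0.6, 0.4, -0.4]
gripper_width: 0.0209
finger_force: 25.0
```

>>> apply_moves([
  [0, 0, 0, 0],
  [0, 0, 0, 0],
  [0, 0, 0, 0],
])

```text
time_s: 42.78
ee_pos: [0.6176, 0.012, 0.1226]
eef_rot: [0.001, 0.696, 0.718, 0.0]
contact_force: [0.2, 0.6, 0.1]
gripper_width: 0.0212
finger_force: 25.0
```

Run:
```python
from h import *
s,fw=grab('wrist'); Pw=wcloud(fw,s['ee_pos'],s['eef_rot']); pots(Pw); print(s['gripper_width'],s['finger_force'])
go(.6183,.0125,.081)
```

```text
pot [0.6202 0.0142] (array([0.6185, 0.0145]), 0.0218, 1176, np.float64(0.0686))
pot [ 0.6221 -0.0458] (array([ 0.6188, -0.0528]), 0.0158, 80, np.float64(0.0747))
pot [ 0.6239 -0.1058] (array([ 0.6224, -0.1077]), 0.0193, 219, np.float64(0.0735))
pot [ 0.6258 -0.1658] None
0.021178198989036 24.99980895619956
pos [0.6176 0.0122 0.1226] yaw 91.79 tilt -1.0 -> shift [ 0.3  0.6 41.6] roll -0.01
```

Lower, release, lift, and move away for a full look.

>>> apply_moves([
  [0.7, 0.6, 15, 0],
  [0, 0, 12, 0],
  [0, 0, 8, 0],
  [0, 0, 4, 0],
  [0, 0, 2, 0],
  [0, 0, 1, 0],
  [0, 0, 0, 0],
  [0, 0, 0, 0],
])

```text
time_s: 43.5
ee_pos: [0.6177, 0.0135, 0.0799]
eef_rot: [0.0, 0.696, 0.718, 0.0]
contact_force: [1.3, 0.9, 1.2]
gripper_width: 0.0216
finger_force: 25.0
```

>>> apply_moves([
  [0, 0, 0, 0],
  [0, 0, 0, 0],
  [0, 0, 0, 0],
  [0, 0, 0, 0],
  [0, 0, -15, 0],
  [0, 0, -25, 0],
  [0, 0, -30, 0],
  [0, 0, -30, 0],
], gripper=0.5)

```text
time_s: 44.17
ee_pos: [0.6167, 0.0137, 0.1799]
eef_rot: [-0.001, 0.696, 0.718, -0.001]
contact_force: [-0.9, 0.1, 0.1]
gripper_width: 0.0441
finger_force: 0.0
```

>>> apply_moves([
  [-30, -20, -5, 0],
  [-30, -20, -5, 0],
  [-30, -20, -5, 0],
  [-30, -20, 0, 0],
  [-30, -20, 0, 0],
  [-30, -20, 0, 0],
  [-30, -20, 0, 0],
  [-30, -20, 0, 0],
])

```text
time_s: 44.83
ee_pos: [0.4641, -0.2326, 0.1948]
eef_rot: [0.0, 0.696, 0.718, 0.0]
contact_force: [0.3, 0.3, 1.4]
gripper_width: 0.0443
finger_force: 0.0
```

>>> apply_moves([
  [-20, -15, 0, 0],
  [-20, -15, 0, 0],
  [0, 0, 0, 0],
  [0, 0, 0, 0],
  [0, 0, 0, 0],
  [0, 0, 0, 0],
])

```text
time_s: 45.33
ee_pos: [0.4371, -0.2715, 0.1945]
eef_rot: [-0.0, 0.695, 0.719, 0.0]
contact_force: [0.6, 0.3, 0.1]
gripper_width: 0.0439
finger_force: 0.0
```

Run:
```python
from h import *
f,P=top()
for c in((.6245,-.1655),(.6223,-.1067),(.6198,-.049),(.6183,.0125)):
    a=near(P,c,.09,.11,.02); k=near(P,c,.075,.08,.03); (u,v),rd=cv2.minEnclosingCircle((k[:,:2]*1000).astype(np.float32)) if len(k) else ((0,0),0)
    print('top',len(a),a.mean(0).round(4) if len(a) else 0,'disc',len(k),round(u,1),round(v,1),round(rd,1))
im=cv2.resize(f['image'][80:290,130:410],None,fx=2.8,fy=2.8,interpolation=cv2.INTER_CUBIC); 
_,g=grab('side'); i2=cv2.resize(g['image'][150:290,180:380],None,fx=2,fy=2,interpolation=cv2.INTER_CUBIC)
im[-280:,:400]=0; im=im; cv2.imwrite('pics/end.png',f['image'][80:290,130:410][:,:,::-1].repeat(2,0).repeat(2,1)); cv2.imwrite('pics/ends.png',i2[:,:,::-1])
```

```text
top 67 [ 0.6237 -0.1661  0.0991] disc 170 624.7 -166.0 23.1
top 67 [ 0.6215 -0.1072  0.099 ] disc 166 622.3 -106.8 23.3
top 69 [ 0.619  -0.0497  0.0989] disc 158 620.1 -48.8 23.4
top 69 [0.6178 0.012  0.099 ] disc 151 618.2 12.4 22.9
```

View pics/end.png

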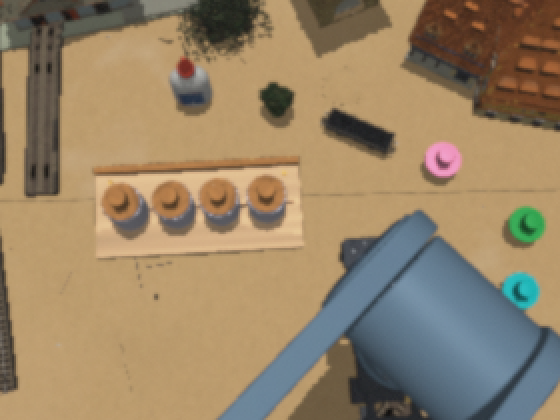

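View pics/ends.png

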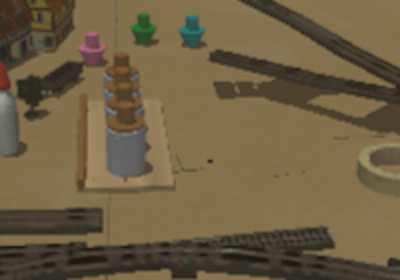

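All four pots stand in a row on the line at (125..267, 200) in the top crop. Every stopper top is at z 0.099, which is fully home. The gaps are about 11, 8 and 9 mm, and the bystanders have not moved.

```bash
python3 -c "
from bench import r
print(r.sign_off())"
```

```text
the job is handed in; nothing more can be done
None
```

The job is handed in: all four pots stand in a row within about 2.5 mm of the inlaid line, with gaps of about 11, 8 and 9 mm, each with its stopper measured fully home; the one pot found out of place mid-run was put back, and the glue bottle, tree and wagon were not touched.

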